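# Charge the dry store with clean stir bars through its drop lock

### The job

Put all the clean green stir bars lying on the bench into the spouted tin, put its loose lid on, and carry the tin over to the dry store with your fingers holding tin and lid together so that it stays shut on the way. Only there slide the lid aside, clear of the spout, and tip every bar into the hopper on top of the dry store; then press the treadle right down to its stop so that the bars drop through the lock into the drawer below, and let it come back up. Leave the empty tin standing on its blue mat with the lid shut again, and do not knock over the blue-capped bottle.

Things in the scene. Friction and masses are not known exactly. Their poses are not given: they have to be found in the camera images.
- tin_center (a point): Spouted aluminium tin, loose, 160 g, standing open on the blue mat: 50 mm wide (y), 32 mm high, 3 mm walls, 100 mm long at the rim. This point is 16 mm above its underside, midway across; the upright back's outer face is at x = +42 mm, the rim at z = +16 mm, -x points out of the spout. The flat floor ends at x = -12 mm. Grip the straight sides between x = -10 and +35 mm.
- spout_lip (a point): Lip of the tin's spout, mid-width at rim height: 58 mm along -x and 16 mm along z from tin_center. The spout's ramp rises to it from the floor at 32 degrees, over the full inner width of 44 mm.
- lid_grip (a point): Centre of the black grip bar (40 mm along x, 10 wide in y, 14 high) on the tin's loose lid, 60 g; z up. It is 11 mm above and 8 mm along the lid's -x from lid_plate, and 13.5 mm above the bench when the lid lies there on its ribs. Lid shut, its x the same way as the tin's: at x = -16, y = 0, z = +27 mm from tin_center.
- lid_plate (a point): Middle of the underside of the lid's grey plate, 100 (x) x 50 x 4 mm. Two ribs 2.5 mm deep under it, from x = -40 to +8 mm, outer faces at y = +-19 mm, go between the tin's walls with 3 mm play each. Shut: 8 mm along -x from tin_center, at the rim; it slides back (+x) 39 mm until the ribs meet the back and stays lying there. Fingers on the tin's sides at the rim grip the lid's edges too.
- hopper_mouth (a point): Centre of the open hopper mouth, in the plane of its rim, 150 mm above the bench, on top of the dry store: a fixed white housing 140 x 140 mm with a clear front. The mouth is 120 x 120 mm; steel walls narrow over 60 mm to a throat 66 mm wide that two leaves close, above a drawer. The treadle is on the -x side; z is up.
- treadle_pad (a point): Point to press, on top of the treadle's rubber pad on its middle line, 85 mm from the hinge, about 90 mm in front (-x) of the housing and 43 mm above the bench at rest, about 21 mm at the stop. The plate is 60 mm wide and 112 mm long, hinged at the housing's foot; at rest it slopes up 16 degrees away from the housing.
- mat: Blue mat fixed on the bench on which the tin stands, 135 (x) x 85 (y) x 3 mm; origin at the centre of its underside.
- treadle (a joint): Angle of the treadle in rad: 0 up at rest, 0.26 down at its stop; a spring returns it. Pressing takes 4 N at first and 8 N at the stop at treadle_pad. The leaves of the lock open with it, fully at the stop.
- bar1_center (a point): Green eight-sided magnetic stir bar (slippery plastic, 12 g), 32 mm long (its x) and 9 mm across, lying on the bench at the start; this point is its centre, 4.5 mm above the bench. It may be absent.
- bar2_center (a point): Green eight-sided magnetic stir bar (slippery plastic, 12 g), 32 mm long (its x) and 9 mm across, lying on the bench at the start; this point is its centre, 4.5 mm above the bench. It may be absent.
- bar3_center (a point): Green eight-sided magnetic stir bar (slippery plastic, 12 g), 32 mm long (its x) and 9 mm across, lying on the bench at the start; this point is its centre, 4.5 mm above the bench. It may be absent.
- bar4_center (a point): Green eight-sided magnetic stir bar (slippery plastic, 12 g), 32 mm long (its x) and 9 mm across, lying on the bench at the start; this point is its centre, 4.5 mm above the bench. It may be absent.
- bottle_small: Glass bottle with a blue cap, standing on the bench behind the work, 42 mm across, 86 mm high; origin under its centre, z up. Leave it standing.

How it is judged:
On the way, in this order (a step that is already met when the one before it is completed fails the run):
1. every stir bar lies in the tin and the lid is shut on it (x of bar1_center in the frame of tin_center between -0.056 and 0.042 m and y of bar1_center in the frame of tin_center between -0.025 and 0.025 m and z of bar1_center in the frame of tin_center between -0.016 and 0.018 m and x of bar2_center in the frame of tin_center between -0.056 and 0.042 m and y of bar2_center in the frame of tin_center between -0.025 and 0.025 m and z of bar2_center in the frame of tin_center between -0.016 and 0.018 m and x of bar3_center in the frame of tin_center between -0.056 and 0.042 m and y of bar3_center in the frame of tin_center between -0.025 and 0.025 m and z of bar3_center in the frame of tin_center between -0.016 and 0.018 m and x of bar4_center in the frame of tin_center between -0.056 and 0.042 m and y of bar4_center in the frame of tin_center between -0.025 and 0.025 m and z of bar4_center in the frame of tin_center between -0.016 and 0.018 m and x of lid_plate in the frame of tin_center between -0.018 and 0.002 m and y of lid_plate in the frame of tin_center between -0.006 and 0.006 m and z of lid_plate in the frame of tin_center between 0.012 and 0.02 m), for 0.2 s.
2. the tin, lifted, has been brought within 0.22 m of the hopper with all bars in it and the fingers holding the lid shut (all of step 1 and height (world z) of tin_center above 0.06 m and horizontal distance between tin_center and hopper_mouth below 0.22 m and contact force between the fingers and lid above 0.5 N), for 0.1 s.
3. beside the hopper, the lid has been slid aside with the bars still in the tin (x of bar1_center in the frame of tin_center between -0.056 and 0.042 m and y of bar1_center in the frame of tin_center between -0.025 and 0.025 m and z of bar1_center in the frame of tin_center between -0.016 and 0.018 m and x of bar2_center in the frame of tin_center between -0.056 and 0.042 m and y of bar2_center in the frame of tin_center between -0.025 and 0.025 m and z of bar2_center in the frame of tin_center between -0.016 and 0.018 m and x of bar3_center in the frame of tin_center between -0.056 and 0.042 m and y of bar3_center in the frame of tin_center between -0.025 and 0.025 m and z of bar3_center in the frame of tin_center between -0.016 and 0.018 m and x of bar4_center in the frame of tin_center between -0.056 and 0.042 m and y of bar4_center in the frame of tin_center between -0.025 and 0.025 m and z of bar4_center in the frame of tin_center between -0.016 and 0.018 m and horizontal distance between tin_center and hopper_mouth below 0.24 m and (x of lid_plate in the frame of tin_center above 0.018 m or x of lid_plate in the frame of tin_center below -0.036 m or z of lid_plate in the frame of tin_center above 0.035 m or distance between lid_plate and tin_center above 0.06 m)), for 0.1 s.
4. every bar lies in the hopper (x of bar1_center in the frame of hopper_mouth between -0.065 and 0.065 m and y of bar1_center in the frame of hopper_mouth between -0.065 and 0.065 m and z of bar1_center in the frame of hopper_mouth between -0.08 and 0 m and x of bar2_center in the frame of hopper_mouth between -0.065 and 0.065 m and y of bar2_center in the frame of hopper_mouth between -0.065 and 0.065 m and z of bar2_center in the frame of hopper_mouth between -0.08 and 0 m and x of bar3_center in the frame of hopper_mouth between -0.065 and 0.065 m and y of bar3_center in the frame of hopper_mouth between -0.065 and 0.065 m and z of bar3_center in the frame of hopper_mouth between -0.08 and 0 m and x of bar4_center in the frame of hopper_mouth between -0.065 and 0.065 m and y of bar4_center in the frame of hopper_mouth between -0.065 and 0.065 m and z of bar4_center in the frame of hopper_mouth between -0.08 and 0 m), for 0.2 s.
5. the treadle has been pressed down to its stop (value of joint treadle above 0.24 rad), for 0.1 s.
At the end, for the whole second after the job is handed in: Every bar lies in the dry store's drawer; the tin stands upright, at rest, its centre within 60 mm lengthwise and 40 mm crosswise of the mat's; the lid is shut on it within 10 mm lengthwise and 6 mm crosswise; the treadle is up; the bottle stands (x of bar1_center in the frame of hopper_mouth between -0.07 and 0.07 m and y of bar1_center in the frame of hopper_mouth between -0.07 and 0.07 m and z of bar1_center in the frame of hopper_mouth between -0.15 and -0.09 m and x of bar2_center in the frame of hopper_mouth between -0.07 and 0.07 m and y of bar2_center in the frame of hopper_mouth between -0.07 and 0.07 m and z of bar2_center in the frame of hopper_mouth between -0.15 and -0.09 m and x of bar3_center in the frame of hopper_mouth between -0.07 and 0.07 m and y of bar3_center in the frame of hopper_mouth between -0.07 and 0.07 m and z of bar3_center in the frame of hopper_mouth between -0.15 and -0.09 m and x of bar4_center in the frame of hopper_mouth between -0.07 and 0.07 m and y of bar4_center in the frame of hopper_mouth between -0.07 and 0.07 m and z of bar4_center in the frame of hopper_mouth between -0.15 and -0.09 m and x of tin_center in the frame of mat between -0.06 and 0.06 m and y of tin_center in the frame of mat between -0.04 and 0.04 m and height (world z) of tin_center between 0.014 and 0.024 m and angle between tin_center's own z axis and vertical below 0.08 rad and linear speed of each of tin, lid below 0.01 m/s and value of joint treadle below 0.03 rad and angle between bottle_small's own z axis and vertical below 0.3 rad and x of lid_plate in the frame of tin_center between -0.018 and 0.002 m and y of lid_plate in the frame of tin_center between -0.006 and 0.006 m and z of lid_plate in the frame of tin_center between 0.012 and 0.02 m); the robot touches nothing.
It fails at once if the blue-capped bottle is knocked over (angle between bottle_small's own z axis and vertical above 0.7 rad).
Of bar1, bar2, bar3, bar4 only 2 to 4 are there at a start; the rules pass over those that are not, and their reading is None.
At some moment in a run one of bar1, bar2, bar3, bar4, lid may be knocked a few centimetres aside while the robot is not near it.
It also fails if it takes over 210 s, if anything falls off the work surface, if the arm or the gripper's body presses on something with over 40 N, if the wrist force passes 120 N, or if a joint passes its speed limit or range.

### The arm

A 6-joint arm with a two-finger parallel gripper is mounted at the origin on a cart in front of the work surface, level with it; the furniture and walls round the work are solid. World frame = base frame: x ahead of the robot, y to its left, z up, the work surface at z = 0. Lengths are in m, angles in rad, forces in N, time in s.
With the tool pointing down it reaches from about 0.3 to 0.775 m from the base axis. Payload 14.6 kg.
Tool frame: the origin (TCP) lies midway between the tips of the shut fingers; the grasp point (between the pads) lies 19 mm behind it (ctrl.pinch_z is the distance from the TCP to the grasp point, in m); z points along the fingers, y is the line along which they close (so a half turn about z gives the same grasp; the last joint's range is limited). The gripper opens to 94 mm and grips with 3 to 60 N. Pads are 16 mm wide; open, the fingers measure 119 mm over their backs; the gripper's body (75 mm by 177 mm) begins 78 mm behind the grasp point.
Start: joints at [-1.297, 0.3, 1.521, -0, 1.321, -0.067], TCP at [0.184, -0.518, 0.205] pointing down, gripper open.
Joint ranges: [-3.03, 3.03], [-0.79, 2.21], [0.23, 2.52], [-1.04, 4.18], [0, 3.07], [-2.55, 2.55]. Speed limits (rad/s): [2.22, 2.22, 2.57, 3.14, 3.14, 3.14].

### API

Orientations are given as [roll, pitch, yaw] about the fixed x, y, z axes, in that order (R = Rz(yaw) Ry(pitch) Rx(roll)).
In Python, from station import ctrl gives the robot as it stands.
- The arm moves only by the tool jog_arm, never from a script. Its argument "motion" is a list of rows, each a list of 7 numbers: the shift along the tool's x, y, z in m, then the turn, a rotation vector about the tool's x, y, z in rad, then the opening, from -1 (shut) to 1 (fully open). In form: [[tx, ty, tz, rx, ry, rz, gripper], ...]. A call has 1 to 5 rows; each row shifts and turns the commanded pose from where the row before left it, along the tool's axes as they then stand; what a row does not reach is not made up. A row lasts 1/10 s, in which the tool goes at most 50 mm and 8.59 degrees, less where a joint would pass 70% of its speed; a pose out of reach is approached as far as the arm can. A call is refused whole if a number of a shift passes 0.05 or a number of a turn 0.15, either way. A call with a gripper value outside its range is refused whole. The fingers move at their own pace and stop on an object; "squeeze" is the grip in N (left out, the last holds). Time passes only in rows, so rows that do not move let the fingers close. It gives the time, the measured TCP pose, the force, the opening and the grip force at its end, in the units of the state.
- ctrl.get_obs(): the state, without advancing time (a new reading comes with each control period).
- ctrl.camera(name): name is "scene" or "top" or "wrist"; returns the picture (480x640x3 uint8, red, green, blue); there is no depth.
- ctrl.camera_model(name): a dict with "intrinsics" (3x3 intrinsics, pixels), "k1" (the pictures are not rectified: a ray, as slopes to the right and down, at radius r is drawn at 1 + k1 r^2 times it, then the intrinsics apply), "rvec" (rotation vector, rad) and "tvec" (3), from world to camera coordinates, as OpenCV has them. Camera axes: x right, y down, z forward; pixel columns grow to the right and rows downward; lengths in m; the calibration is good to about 2 mm. A picture is of the moment at which its call begins: read the wrist's pose just before it. camera_model takes no time and is no camera call; for the wrist camera it gives the pose at the moment of the call.
- ctrl.hand_in(): hands the job in; it is judged then, once.
The state is a dict: "time_s": time; "qpos": joint angles; "joint_vel": joint speeds; "tau": joint torques, N m; "ee_pos": TCP position; "eef_rot": TCP orientation; "force": force on the tool from outside, world axes, zero at the start; "moment": the same for the moment, N m; "grip_width": finger opening in m; "grip_force": force on a finger pad.
Only numpy, scipy, OpenCV 4.12 (cv2) and the standard library are available. Lean on these libraries where they do the work, as an engineer would, in place of code of your own. Each camera call takes 0.05 s, during which the arm holds its last target. There are 200 camera calls.

## Working session

There is one attempt and no reset: what is moved stays moved. The work goes in short steps, Python scripts to look and compute and a tool call to move; the robot and the scene stay as the last step left them, time stands still between calls to the robot, and variables do not carry over. Pictures are saved under pics/ and viewed, at most 14 in all, crops included, and the job is handed in when it is done.

Besides the shell and the picture viewer there is one more tool, called after "Call:" as a command line: name --pt "numbers of a row" for each row, then --argument value for the rest. jog_arm: Moves the arm, as the interface text tells. Its arguments: {"type":"object","properties":{"motion":{"type":"array"},"squeeze":{"type":"number"}},"required":["motion"]}

```bash
ls; mkdir -p pics; python3 - <<'E'
from station import ctrl
import cv2,numpy as np
for n in("top","scene"):
    m=ctrl.camera_model(n);print(n,{k:np.round(v,4).tolist() for k,v in m.items()})
    cv2.imwrite(f"pics/{n}0.png",ctrl.camera(n)[:,:,::-1])
print(ctrl.get_obs(),ctrl.pinch_z)
E
```

```text
pics
top {'intrinsics': [[605.1596, 0.0, 319.4554], [0.0, 605.1596, 241.3701], [0.0, 0.0, 1.0]], 'k1': -0.1289, 'rvec': [2.1483, -2.195, 0.0757], 'tvec': [-0.019, 0.555, 1.2865]}
scene {'intrinsics': [[575.5601, 0.0, 315.3963], [0.0, 575.5601, 234.0284], [0.0, 0.0, 1.0]], 'k1': 0.0364, 'rvec': [2.2626, -0.0314, 0.0054], 'tvec': [-0.5597, 0.061, 1.3385]}
{'time_s': 0.1, 'qpos': array([-1.29660223e+00,  3.00404786e-01,  1.52151748e+00,  1.30545801e-05,
        1.32072695e+00, -6.66266626e-02]), 'joint_vel': array([-0.00069235,  0.00198729, -0.00181913,  0.00086491, -0.00035198,
        0.00056968]), 'tau': array([ 3.00133841e-03, -5.32642865e+01, -3.53282046e+01,  7.09149381e-02,
        2.35203240e-02, -5.43443230e-05]), 'ee_pos': array([ 0.18376428, -0.51813522,  0.20494962]), 'eef_rot': array([-3.14053928e+00, -8.29601253e-05,  3.40817478e-01]), 'force': array([0.90581288, 0.93226169, 0.45529489]), 'moment': array([-0.00400587, -0.00940905, -0.0552307 ]), 'grip_force': 0.0, 'grip_width': 0.09425073674310488} 0.0188
```

View pics/top0.png

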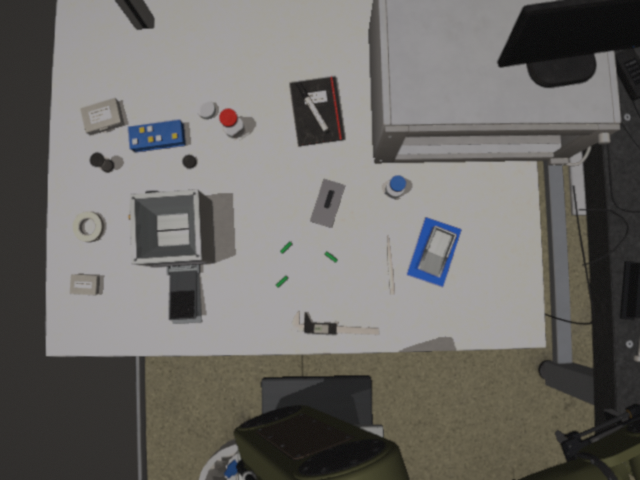

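View pics/scene0.png

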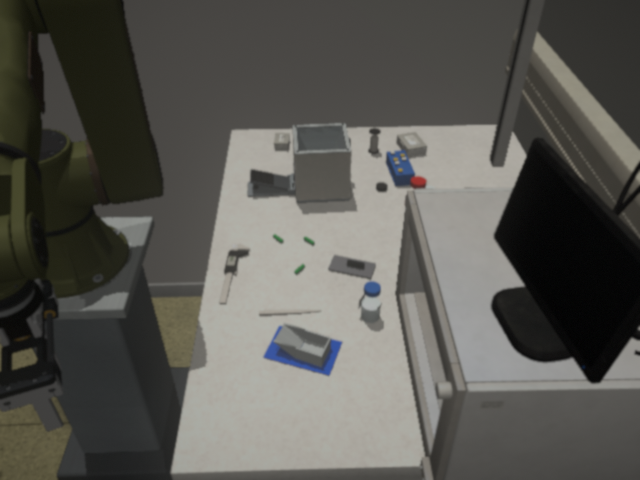

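The top view shows three green bars at (286,247), (282,281) and (331,257). The lid is at (327,203), the tin on its mat at (436,251), the bottle at (397,187), the store at (167,228) and the treadle at (185,292).

```bash
cat > h.py <<'E'
from station import ctrl
import cv2,numpy as np
from scipy.spatial.transform import Rotation as R
def w(m,uv,z):
    K=m["intrinsics"];K=np.array(K);uv=np.atleast_2d(np.array(uv,float))
    p=cv2.undistortPoints(uv[:,None],K,np.array([m["k1"],0,0,0,0.]))[:,0]
    Rm=cv2.Rodrigues(np.array(m["rvec"]))[0];t=np.array(m["tvec"]).ravel()
    c=-Rm.T@t;d=np.c_[p,np.ones(len(p))]@Rm
    return c+d*((z-c[2])/d[:,2])[:,None]
def px(m,P):
    return cv2.projectPoints(np.atleast_2d(np.array(P,float)),np.array(m["rvec"]),np.array(m["tvec"]),np.array(m["intrinsics"]),np.array([m["k1"],0,0,0,0.]))[0][:,0]
def save(im,f): cv2.imwrite(f,im[:,:,::-1])
E
python3 - <<'E'
from h import *
im=cv2.imread("pics/top0.png")
a=cv2.resize(im[170:300,265:465],None,fx=4,fy=4,interpolation=cv2.INTER_CUBIC)
cv2.imwrite("pics/c1.png",a)
b=cv2.resize(im[180:330,120:250],None,fx=4,fy=4,interpolation=cv2.INTER_CUBIC)
cv2.imwrite("pics/c2.png",b)
m=ctrl.camera_model("top")
hsv=cv2.cvtColor(im,cv2.COLOR_BGR2HSV)
g=cv2.inRange(hsv,(45,120,50),(80,255,255))[200:320,240:400]
n,l,s,c=cv2.connectedComponentsWithStats(g)
for i in range(1,n):
    if s[i,4]<15: continue
    pts=np.argwhere(l==i)[:,::-1]+[240,200]
    W=w(m,pts,.006);mu=W.mean(0);e,v=np.linalg.eigh(np.cov(W[:,:2].T))
    print(s[i,4],mu,np.degrees(np.arctan2(v[1,1],v[0,1])))
bl=cv2.inRange(hsv,(105,150,60),(125,255,255));bl[:, :400]=0;bl[:210]=0;bl[300:]=0;bl[:,470:]=0
r=cv2.minAreaRect(np.argwhere(bl>0)[:,::-1].astype(np.float32));B=cv2.boxPoints(r);print(B);print(w(m,B,.003))
E
```

```text
31 [0.54559466 0.04332436 0.006     ] 134.83539932115252
32 [ 0.52231666 -0.05445988  0.006     ] 51.79579052373131
32 [0.4704205 0.0543547 0.006    ] 131.1541662820328
[[407.10007 273.70004]
 [425.70004 217.90002]
 [460.50003 229.5    ]
 [441.90005 285.30002]]
[[ 0.48091177 -0.2210072   0.003     ]
 [ 0.60298047 -0.26625306  0.003     ]
 [ 0.57559269 -0.34269314  0.003     ]
 [ 0.45369663 -0.29678349  0.003     ]]
```

View pics/c1.png

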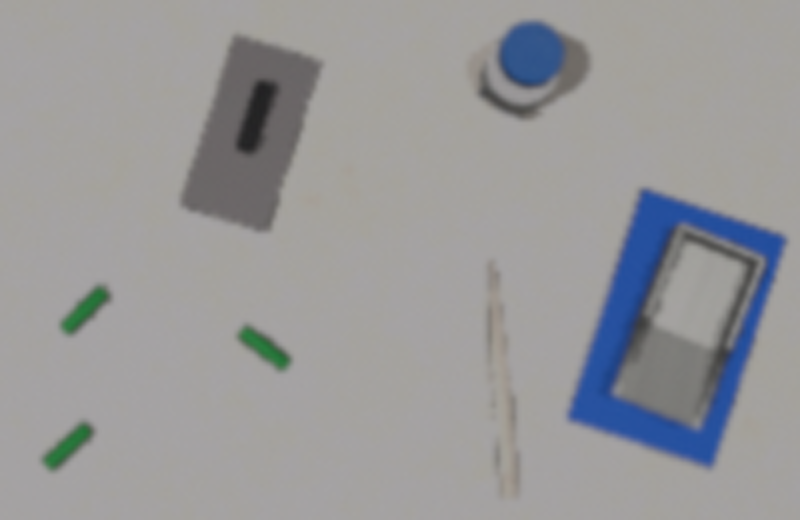

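View pics/c2.png

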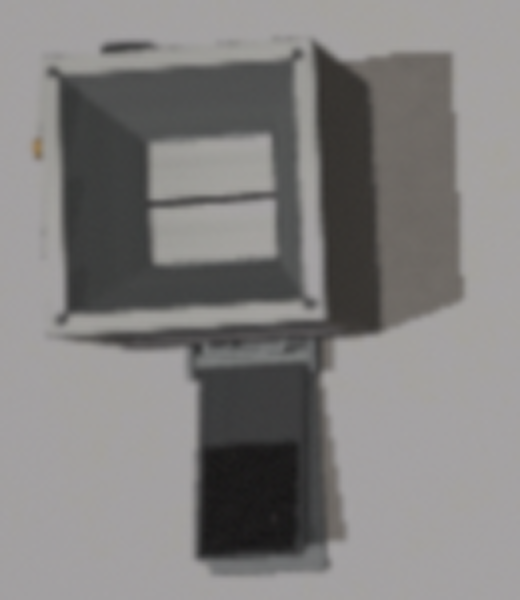

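The c1 crop shows the lid corners, with the grip bar offset up the picture, so the lid's -x points world +x and the lid must be turned round. The tin's spout points down the picture (-x). The c2 crop shows the hopper mouth corners at about (57,75) to (310,303), the throat, and the treadle pad at (197-300, 447-557).

```bash
python3 - <<'E'
from h import *
np.set_printoptions(precision=4,suppress=True)
m=ctrl.camera_model("top")
f1=lambda p:np.array(p)/4+[265,170]-.375
f2=lambda p:np.array(p)/4+[120,180]-.375
def rep(n,W,a,b):
    d=W[a].mean(0)-W[b].mean(0);print(n,W.mean(0),"yaw",np.degrees(np.arctan2(d[1],d[0])),"len",np.linalg.norm(d))
T=w(m,f1([(680,225),(765,258),(700,430),(612,395)]),.035);rep("tinrim mid(x=-8)",T,[0,1],[2,3])
L=w(m,f1([(234,35),(322,60),(270,230),(181,206)]),.0065);rep("lid",L,[0,1],[2,3])
print("grip",w(m,f1((257,117)),.0205))
H=w(m,f2([(57,75),(297,55),(310,303),(62,318)]),.15);rep("hop",H,[0,1],[2,3]);print(H)
P=w(m,f2([(203,447),(297,443),(300,553),(197,557)]),.043);rep("pad",P,[0,1],[2,3])
print("bottle",w(m,f1((532,53)),.086))
print("throat",w(m,f2([(148,138),(273,134),(277,257),(153,265)]),.09))
E
```

```text
tinrim mid(x=-8) [ 0.5265 -0.2828  0.035 ] yaw -23.31776160201951 len 0.09918348749803253
lid [ 0.6409 -0.0503  0.0065] yaw -18.22968068657866 len 0.09920383470470001
grip [[ 0.6473 -0.0533  0.0205]]
hop [0.5803 0.2734 0.15  ] yaw 2.2570856491114513 len 0.12270200695635174
[[0.6383 0.3369 0.15  ]
 [0.6449 0.2148 0.15  ]
 [0.5215 0.2085 0.15  ]
 [0.5166 0.3335 0.15  ]]
pad [0.4237 0.2656 0.043 ] yaw -1.2690476297540825 len 0.058648089342048966
bottle [[ 0.6676 -0.1968  0.086 ]]
throat [[0.6135 0.3073 0.09  ]
 [0.6139 0.2409 0.09  ]
 [0.5496 0.2388 0.09  ]
 [0.5469 0.3044 0.09  ]]
```

```bash
cat >> h.py <<'E'
import json
def rotd(yaw,tilt=0):  # tool down at yaw(deg); tilt about tool y (deg)
    return R.from_euler("xyz",[180,0,yaw],degrees=True)*R.from_euler("y",tilt,degrees=True)
def obs():
    o=ctrl.get_obs()
    open("log.txt","a").write(json.dumps([list(o["qpos"]),list(o["ee_pos"]),list(o["eef_rot"])])+"\n")
    return o,np.array(o["ee_pos"]),R.from_euler("xyz",o["eef_rot"])
def plan(way,g,step=.04,ang=.14,start=None):
    """way: list of (pos,Rotation,optional step); prints rows for calls"""
    o,p,r=obs(); 
    if start: p,r=np.array(start[0]),start[1]
    print("t %.1f q"%o["time_s"],np.round(o["qpos"],2),"p",np.round(p,4),"rpy",np.round(r.as_euler("xyz",degrees=True),1),"w %.4f F"%o["grip_width"],np.round(o["force"],1),"gf %.1f"%o["grip_force"])
    rows=[]
    for wp in way:
        P,Q=np.array(wp[0]),wp[1];s=wp[2] if len(wp)>2 else step
        while True:
            D=P-p;rv=(r.inv()*Q).as_rotvec()
            n=max(np.linalg.norm(D)/s,np.linalg.norm(rv)/ang)
            if n<.02: break
            n=max(1,np.ceil(n-1e-6));a=np.round(r.inv().apply(D/n),4);b=np.round(rv/n,4)
            if not a.any() and not b.any(): break
            rows.append([*(a+0.).tolist(),*(b+0.).tolist(),g]);p=p+r.apply(a);r=r*R.from_rotvec(b)
    for i in range(0,len(rows),5): print(json.dumps(rows[i:i+5]).replace("0.0,","0,").replace(" ",""))
    print(len(rows),"rows end",np.round(p,4))
E
python3 -c "
from h import *
plan([([.522,-.054,.16],rotd(51.8))],0)"
```

```text
t 0.1 q [-1.3   0.3   1.52  0.    1.32 -0.07] p [ 0.1838 -0.5181  0.2049] rpy [-179.9   -0.    19.5] w 0.0943 F [0.9 0.9 0.5] gf 0.0
[[0.0316,-0.0216,0.003,-0.0001,0,-0.0376,0],[0.0324,-0.0204,0.003,-0.0001,0,-0.0375,0],[0.0331,-0.0192,0.003,-0.0001,0,-0.0376,0],[0.0338,-0.0179,0.003,-0.0001,0,-0.0375,0],[0.0345,-0.0167,0.003,-0.0001,0,-0.0376,0]]
[[0.0351,-0.0153,0.003,0,0,-0.0375,0],[0.0356,-0.014,0.003,-0.0001,0,-0.0376,0],[0.0361,-0.0127,0.003,0,0,-0.0375,0],[0.0366,-0.0113,0.003,-0.0001,0,-0.0376,0],[0.037,-0.0099,0.003,0,-0.0001,-0.0375,0]]
[[0.0373,-0.0085,0.003,-0.0001,0,-0.0376,0],[0.0376,-0.0071,0.003,0,-0.0001,-0.0375,0],[0.0379,-0.0057,0.0031,-0.0001,0,-0.0376,0],[0.0381,-0.0043,0.003,0,-0.0001,-0.0375,0],[0.0382,-0.003,0.0031,-0.0001,0,-0.0376,0]]
15 rows end [ 0.522  -0.0539  0.16  ]
```

Call:
jog_arm --pt "0.034 -0.023 0.003 0 0 0 0" --pt "0.034 -0.023 0.003 0 0 0 0" --pt "0.034 -0.023 0.003 0 0 0 0" --pt "0.034 -0.023 0.003 0 0 0 0" --pt "0.034 -0.023 0.003 0 0 0 0"

```text
time_s: 0.6
ee_pos: [0.3062, -0.3516, 0.1902]
eef_rot: [-3.141, 0.0, 0.341]
force: [1.8, -0.1, 0.3]
grip_width: 0.0572
grip_force: 0.0
```

Call:
jog_arm --pt "0.034 -0.023 0.003 0 0 0 0" --pt "0.034 -0.023 0.003 0 0 0 0" --pt "0.034 -0.023 0.003 0 0 0 0" --pt "0.034 -0.023 0.003 0 0 0 0" --pt "0.034 -0.023 0.003 0 0 0 0"

```text
time_s: 1.1
ee_pos: [0.428, -0.1864, 0.1752]
eef_rot: [-3.141, 0.0, 0.341]
force: [0.4, -0.7, -0.2]
grip_width: 0.0469
grip_force: 0.0
```

Call:
jog_arm --pt "0.034 -0.023 0.003 0 0 0 0" --pt "0.034 -0.023 0.003 0 0 0 0" --pt "0.034 -0.023 0.003 0 0 0 0" --pt "0.034 -0.023 0.003 0 0 0 0" --pt "0 0 0 0 0 -0.14 0"

```text
time_s: 1.6
ee_pos: [0.5262, -0.0524, 0.1625]
eef_rot: [-3.141, 0.001, 0.483]
force: [0.1, -0.3, 0.1]
grip_width: 0.047
grip_force: 0.0
```

Call:
jog_arm --pt "0 0 0 0 0 -0.14 0" --pt "0 0 0 0 0 -0.14 0" --pt "0 0 0 0 0 -0.144 0" --pt "0 0 0 0 0 0 0" --pt "0 0 0 0 0 0 0"

```text
time_s: 2.1
ee_pos: [0.5247, -0.0558, 0.1633]
eef_rot: [-3.141, 0.0, 0.9]
force: [-0.4, 0.2, -0.1]
grip_width: 0.0473
grip_force: 0.0
```

```bash
python3 - <<'E'
from h import *
m=ctrl.camera_model("wrist");im=ctrl.camera("wrist");save(im,"pics/w1.png")
o,p,r=obs();print(np.round(o["qpos"],3),p.round(4),r.as_euler("xyz",degrees=True).round(1),o["time_s"])
np.save("wm1.npy",m,allow_pickle=True)
hsv=cv2.cvtColor(im,cv2.COLOR_RGB2HSV)
g=cv2.inRange(hsv,(45,120,40),(80,255,255))
n,l,s,c=cv2.connectedComponentsWithStats(g)
for i in range(1,n):
    if s[i,4]<100: continue
    pts=np.argwhere(l==i)[:,::-1];W=w(m,pts,.006);mu=W.mean(0);e,v=np.linalg.eigh(np.cov(W[:,:2].T))
    print(s[i],mu.round(4),np.degrees(np.arctan2(v[1,1],v[0,1])))
E
```

```text
[-0.175  0.289  1.636  0.     1.216  0.495] [ 0.5247 -0.0558  0.1633] [-180.     0.    51.6] 2.15
[237  85  43  18 528] [0.5429 0.0447 0.006 ] 134.1531749484197
[155 136  43  18 488] [0.468  0.0555 0.006 ] 132.09883601282584
[311 193  12  39 409] [ 0.52   -0.0538  0.006 ] 52.38591831388849
```

View pics/w1.png

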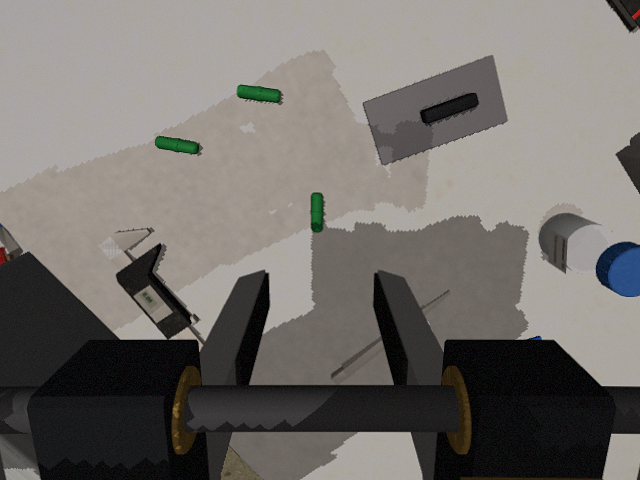

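The wrist view confirms the bars at (317,212), (259,94) and (178,145). The grip bar at (449,108) sits to the +x world side of the plate. I'm grasping the nearest bar.

Call:
jog_arm --pt "-0.001 -0.004 0.04 0 0 0 0" --pt "0 0 0.04 0 0 0 0" --pt "0 0 0.04 0 0 0 0" --pt "0 0 0.025 0 0 0 0" --pt "0 0 0.014 0 0 0 0" --squeeze 15

```text
time_s: 2.65
ee_pos: [0.5201, -0.054, 0.0024]
eef_rot: [-3.139, 0.001, 0.902]
force: [0.1, 0.4, -0.4]
grip_width: 0.0467
grip_force: 0.0
```

Call:
jog_arm --pt "0 0 0 0 0 0 -0.7" --pt "0 0 0 0 0 0 -1" --pt "0 0 0 0 0 0 -1" --pt "0 0 0 0 0 0 -1" --pt "0 0 0 0 0 0 -1"

```text
time_s: 3.15
ee_pos: [0.5215, -0.0542, 0.0052]
eef_rot: [3.14, -0.001, 0.905]
force: [0.3, 1.4, -0.5]
grip_width: 0.0102
grip_force: 0.0
```

Call:
jog_arm --pt "0 0 0 0 0 0 -1" --pt "0 0 -0.02 0 0 0 -1" --pt "0 0 -0.04 0 0 0 -1" --pt "0 0 -0.04 0 0 0 -1" --pt "0 0 0 0 0 0 -1"

```text
time_s: 3.65
ee_pos: [0.5234, -0.0545, 0.1095]
eef_rot: [3.134, -0.004, 0.905]
force: [1.3, -0.7, -0.3]
grip_width: 0.0084
grip_force: 15.0
```

Call:
jog_arm --pt "-0.029 0.027 0 0 0 0 -1" --pt "-0.029 0.027 0 0 0 0 -1" --pt "-0.029 0.027 0 0 0 0 -1" --pt "-0.029 0.027 0 0 0 0 -1" --pt "-0.029 0.027 0 0 0 0 -1"

```text
time_s: 4.15
ee_pos: [0.5373, -0.2531, 0.1037]
eef_rot: [-3.141, 0.0, 0.905]
force: [1.1, 0.6, -0.6]
grip_width: 0.0086
grip_force: 15.0
```

Call:
jog_arm --pt "-0.027 0.027 0 0 0 0 -1" --pt "0 0 0 0 0 -0.133 -1" --pt "0 0 0 0 0 -0.133 -1" --pt "0 0 0 0 0 0 -1" --pt "0 0 0 0 0 0 -1"

```text
time_s: 4.65
ee_pos: [0.5421, -0.2892, 0.104]
eef_rot: [-3.141, -0.0, 1.167]
force: [1.0, -0.0, 0.1]
grip_width: 0.0087
grip_force: 15.0
```

```bash
python3 - <<'E'
from h import *
m=ctrl.camera_model("wrist");im=ctrl.camera("wrist");save(im,"pics/w2.png")
np.save("wm2.npy",m,allow_pickle=True)
o,p,r=obs();print(np.round(o["qpos"],3),p.round(4),r.as_euler("xyz",degrees=True).round(1),o["time_s"],o["grip_width"],o["grip_force"])
E
```

```text
[-0.55   0.536  1.432 -0.     1.173 -0.146] [ 0.5421 -0.2892  0.1041] [-180.    -0.    66.9] 4.7 0.00862177933109447 14.999797940254211
```

View pics/w2.png

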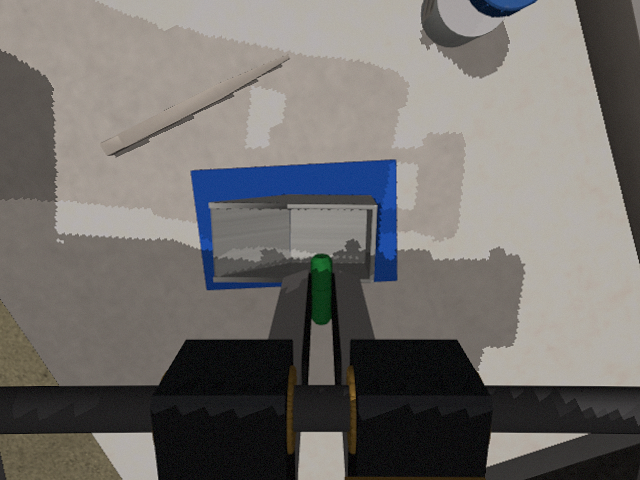

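The bar is held, at (321,290). The tin's rim corners in the picture are lip (211,204) and (213,282), and back (378,205) and about (373,281).

```bash
python3 - <<'E'
from h import *
m=np.load("wm2.npy",allow_pickle=True).item()
W=w(m,[(210,204),(379,205),(374,282),(213,282)],.035);print(W.round(4),W.mean(0).round(4))
d=W[1]-W[0];print(np.degrees(np.arctan2(d[1],d[0])),np.linalg.norm(d),np.linalg.norm(W[1]-W[2]),np.linalg.norm(W[0]-W[3]),np.linalg.norm(W[3]-W[2]))
B=w(m,[(192,171),(396,160),(396,280),(207,290)],.003);print(B.round(4),B.mean(0).round(4));d=B[1]-B[0];print(np.degrees(np.arctan2(d[1],d[0])))
E
```

```text
[[ 0.4896 -0.2407  0.035 ]
 [ 0.5819 -0.2807  0.035 ]
 [ 0.5613 -0.3254  0.035 ]
 [ 0.4687 -0.2859  0.035 ]] [ 0.5254 -0.2832  0.035 ]
-23.439426826576653 0.10055115772664541 0.04921313155662327 0.0498110366443604 0.10072702880135352
[[ 0.4784 -0.2193  0.003 ]
 [ 0.6042 -0.2651  0.003 ]
 [ 0.5748 -0.3438  0.003 ]
 [ 0.4488 -0.2984  0.003 ]] [ 0.5265 -0.2816  0.003 ]
-20.02078082126822
```

Call:
jog_arm --pt "0.001 0.001 0.035 0 0 0 -1" --pt "0 0 0.03 0 0 0 -1" --pt "0 0 0.017 0 0 0 -1" --pt "0 0 0 0 0 0 -1" --pt "0 0 0 0 0 0 -0.6"

```text
time_s: 5.2
ee_pos: [0.5438, -0.2889, 0.0231]
eef_rot: [3.141, 0.0, 1.17]
force: [0.9, 0.2, 1.4]
grip_width: 0.0134
grip_force: 0.0
```

Call:
jog_arm --pt "0 0 0 0 0 0 -0.6" --pt "0 0 0 0 0 0 -0.6" --pt "0 0 -0.04 0 0 0 -0.6" --pt "0 0 -0.04 0 0 0 -0.6" --pt "0 0 0 0 0 0 -0.6"

```text
time_s: 5.7
ee_pos: [0.5457, -0.2903, 0.109]
eef_rot: [3.132, 0.001, 1.17]
force: [0.3, -0.7, -0.3]
grip_width: 0.0189
grip_force: 0.0
```

```bash
python3 - <<'E'
from h import *
o,p,r=obs();print(p.round(4),r.as_euler("xyz",degrees=True).round(1),o["time_s"],o["grip_width"])
def D(P,yaw):
    d=rotd(yaw).inv().apply(np.array(P)-p);return d.round(4)
y=np.degrees(o["eef_rot"][2])
print("bar1",D([.544,.044,.1],y),"bar3",D([.469,.055,.1],y))
for n in("wrist","top"):
    m=ctrl.camera_model(n);im=ctrl.camera(n)
    g=cv2.inRange(cv2.cvtColor(im,cv2.COLOR_RGB2HSV),(45,120,40),(80,255,255))
    k,l,s,c=cv2.connectedComponentsWithStats(g)
    for i in range(1,k):
        if s[i,4]<15: continue
        pts=np.argwhere(l==i)[:,::-1];W=w(m,pts,.006);mu=W.mean(0);e,v=np.linalg.eigh(np.cov(W[:,:2].T))
        print(n,s[i],mu.round(4),np.degrees(np.arctan2(v[1,1],v[0,1])))
E
```

```text
[ 0.5457 -0.2903  0.109 ] [1.794e+02 1.000e-01 6.710e+01] 5.7 0.018904065823948053
bar1 [ 0.3072 -0.1319  0.009 ] bar3 [ 0.2881 -0.2052  0.009 ]
wrist [309 208  15  46 589] [ 0.5418 -0.2903  0.006 ] 67.0287687768481
top [281 243  10   9  31] [0.5456 0.0433 0.006 ] 134.83539932115252
top [277 277  10   9  32] [0.4704 0.0544 0.006 ] 131.1541662820328
```

Call:
jog_arm --pt "0.038 -0.0165 0 0 0 0 0" --pt "0.038 -0.0165 0 0 0 0 0" --pt "0.038 -0.0165 0 0 0 0 0" --pt "0.038 -0.0165 0 0 0 0 0" --pt "0.038 -0.0165 0 0 0 0 0"

```text
time_s: 6.3
ee_pos: [0.5407, -0.0801, 0.1014]
eef_rot: [-3.14, 0.0, 1.17]
force: [0.3, 0.1, 0.8]
grip_width: 0.0466
grip_force: 0.0
```

Call:
jog_arm --pt "0.038 -0.0165 0 0 0 0 0" --pt "0.038 -0.0165 0 0 0 0 0" --pt "0.04 -0.0165 0 0 0 0 0" --pt "0 0 0 0 0 -0.147 0" --pt "0 0 0 0 0 -0.147 0"

```text
time_s: 6.8
ee_pos: [0.5404, 0.0457, 0.1013]
eef_rot: [-3.14, 0.0, 1.472]
force: [0.2, -0.9, -0.4]
grip_width: 0.0468
grip_force: 0.0
```

Call:
jog_arm --pt "0 0 0 0 0 -0.147 0" --pt "0 0 0 0 0 -0.147 0" --pt "0 0 0 0 0 -0.147 0" --pt "0 0 0 0 0 -0.147 0" --pt "0 0 0 0 0 -0.147 0"

```text
time_s: 7.3
ee_pos: [0.5405, 0.0443, 0.1013]
eef_rot: [-3.14, -0.001, 2.206]
force: [-0.4, 0.1, -0.3]
grip_width: 0.047
grip_force: 0.0
```

Call:
jog_arm --pt "0 0 0 0 0 -0.147 0" --pt "0 0 0.02 0 0 0 0" --pt "0 0 0 0 0 0 0" --pt "0 0 0 0 0 0 0"

```text
time_s: 7.7
ee_pos: [0.5406, 0.0443, 0.0819]
eef_rot: [-3.14, -0.001, 2.346]
force: [-0.4, -0.2, 0.3]
grip_width: 0.0472
grip_force: 0.0
```

```bash
cat >> h.py <<'E'
def bars():
    for n in("wrist",):
        m=ctrl.camera_model(n);im=ctrl.camera(n)
        g=cv2.inRange(cv2.cvtColor(im,cv2.COLOR_RGB2HSV),(45,120,40),(80,255,255))
        k,l,s,c=cv2.connectedComponentsWithStats(g)
        for i in range(1,k):
            if s[i,4]<100: continue
            pts=np.argwhere(l==i)[:,::-1];W=w(m,pts,.006);mu=W.mean(0);e,v=np.linalg.eigh(np.cov(W[:,:2].T))
            print(n,s[i],mu.round(4),np.degrees(np.arctan2(v[1,1],v[0,1])).round(1))
def rel(*Ps):
    o,p,r=obs();print("t",o["time_s"],"p",p.round(4),"rpy",r.as_euler("xyz",degrees=True).round(1),"q",np.round(o["qpos"],2),"w",round(o["grip_width"],4),"gf",round(o["grip_force"],1),"F",np.round(o["force"],1))
    for P in Ps: print("rel",P,r.inv().apply(np.array(P)-p).round(4))
E
python3 - <<'E'
from h import *
bars();rel([.544,.044,.004])
E
```

```text
wrist [240 120  17  56 822] [0.4685 0.055  0.006 ] 131.8
wrist [318 219  16  51 693] [0.5431 0.0445 0.006 ] 134.5
t 7.75 p [0.541  0.0444 0.0825] rpy [-180.    -0.   134.4] q [ 0.01  0.42  1.67  0.    1.06 -0.76] w 0.0467 gf 0.0 F [-0.6 -0.   0.5]
rel [0.544, 0.044, 0.004] [-0.0024  0.0019  0.0785]
```

Call:
jog_arm --pt "-0.002 0.002 0.04 0 0 0 0" --pt "0 0 0.025 0 0 0 0" --pt "0 0 0.0135 0 0 0 0" --pt "0 0 0 0 0 0 0" --pt "0 0 0 0 0 0 -1"

```text
time_s: 8.25
ee_pos: [0.5446, 0.0444, 0.0051]
eef_rot: [3.141, 0.001, 2.347]
force: [0.9, 0.3, -0.1]
grip_width: 0.0419
grip_force: 0.0
```

Call:
jog_arm --pt "0 0 0 0 0 0 -1" --pt "0 0 0 0 0 0 -1" --pt "0 0 0 0 0 0 -1" --pt "0 0 0 0 0 0 -1" --pt "0 0 0 0 0 0 -1"

```text
time_s: 8.75
ee_pos: [0.5441, 0.0443, 0.0043]
eef_rot: [3.141, 0.0, 2.347]
force: [-1.1, -0.3, 2.3]
grip_width: 0.0088
grip_force: 15.0
```

Call:
jog_arm --pt "0 0 -0.03 0 0 0 -1" --pt "0 0 -0.04 0 0 0 -1" --pt "0 0 -0.03 0 0 0.147 -1" --pt "0 0 0 0 0 0.147 -1" --pt "0 0 0 0 0 0.147 -1"

```text
time_s: 9.25
ee_pos: [0.5443, 0.0444, 0.105]
eef_rot: [3.14, 0.001, 1.9]
force: [0.2, -0.8, -0.2]
grip_width: 0.0088
grip_force: 15.0
```

Call:
jog_arm --pt "0 0 0 0 0 0.147 -1" --pt "0 0 0 0 0 0.147 -1" --pt "0 0 0 0 0 0.147 -1" --pt "0 0 0 0 0 0.147 -1" --pt "0 0 0 0 0 0.147 -1"

```text
time_s: 9.75
ee_pos: [0.5438, 0.0443, 0.1039]
eef_rot: [-3.141, 0.0, 1.165]
force: [-0.2, 0.2, -1.0]
grip_width: 0.0088
grip_force: 15.0
```

```bash
python3 - <<'E'
from h import *
rel([.535,-.287,.105])
E
```

```text
t 9.75 p [0.5438 0.0443 0.1039] rpy [-180.     0.    66.7] q [0.01 0.4  1.64 0.   1.1  0.42] w 0.0088 gf 15.0 F [-0.2  0.2 -1. ]
rel [0.535, -0.287, 0.105] [-0.3078  0.1228 -0.0011]
```

Call:
jog_arm --pt "-0.0385 0.0154 0 0 0 0 -1" --pt "-0.0385 0.0154 0 0 0 0 -1" --pt "-0.0385 0.0154 0 0 0 0 -1" --pt "-0.0385 0.0154 0 0 0 0 -1" --pt "-0.0385 0.0154 0 0 0 0 -1"

```text
time_s: 10.25
ee_pos: [0.5396, -0.1646, 0.104]
eef_rot: [3.142, 0.0, 1.171]
force: [0.4, -0.0, 0.3]
grip_width: 0.009
grip_force: 15.0
```

Call:
jog_arm --pt "-0.0385 0.0154 0 0 0 0 -1" --pt "-0.0385 0.0154 0 0 0 0 -1" --pt "-0.0385 0.0154 0 0 0 0 -1" --pt "0 0 0 0 0 0 -1" --pt "0 0 0.03 0 0 0 -1"

```text
time_s: 10.75
ee_pos: [0.5388, -0.2892, 0.0767]
eef_rot: [3.136, 0.001, 1.169]
force: [0.5, 1.0, -1.0]
grip_width: 0.0087
grip_force: 15.0
```

Call:
jog_arm --pt "0 0 0.03 0 0 0 -1" --pt "0 0 0.016 0 0 0 -1" --pt "0 0 0 0 0 0 -1" --pt "0 0 0 0 0 0 -0.6" --pt "0 0 0 0 0 0 -0.6"

```text
time_s: 11.25
ee_pos: [0.5382, -0.2876, 0.0296]
eef_rot: [3.139, 0.0, 1.171]
force: [-0.3, 0.7, 0.8]
grip_width: 0.0182
grip_force: 0.0
```

Call:
jog_arm --pt "0 0 0 0 0 0 -0.6" --pt "0 0 -0.04 0 0 0 -0.6" --pt "0 0 -0.04 0 0 0 -0.6" --pt "0 0 0 0 0 0 -0.6"

```text
time_s: 11.65
ee_pos: [0.5397, -0.2887, 0.1144]
eef_rot: [3.132, 0.001, 1.171]
force: [0.9, 0.4, -0.7]
grip_width: 0.0188
grip_force: 0.0
```

```bash
python3 - <<'E'
from h import *
bars();rel([.469,.055,.1])
E
```

```text
wrist [292 205  14  47 573] [ 0.5245 -0.2838  0.006 ] 66.5
wrist [320 205  14  45 553] [ 0.5429 -0.2907  0.006 ] 67.0
t 11.7 p [ 0.5387 -0.2881  0.1114] rpy [179.7   0.   67.1] q [-0.55  0.52  1.44  0.    1.18 -0.15] w 0.0192 gf 0.0 F [-0.6  0.4  0.2]
rel [0.469, 0.055, 0.1] [ 0.2889 -0.1978  0.01  ]
```

Call:
jog_arm --pt "0.032 -0.022 0 0 0 0 0" --pt "0.032 -0.022 0 0 0 0 0" --pt "0.032 -0.022 0 0 0 0 0" --pt "0.032 -0.022 0 0 0 0 0" --pt "0.032 -0.022 0 0 0 0 0"

```text
time_s: 12.2
ee_pos: [0.4975, -0.0956, 0.1073]
eef_rot: [-3.141, 0.0, 1.171]
force: [1.5, 0.3, -0.3]
grip_width: 0.047
grip_force: 0.0
```

Call:
jog_arm --pt "0.032 -0.022 0 0 0 0 0" --pt "0.032 -0.022 0 0 0 0 0" --pt "0.032 -0.022 0 0 0 0 0" --pt "0.033 -0.022 0 0 0 0 0" --pt "0 0 0 0 0 -0.141 0"

```text
time_s: 12.7
ee_pos: [0.4664, 0.0592, 0.1075]
eef_rot: [-3.141, -0.0, 1.313]
force: [-0.2, -0.1, -0.1]
grip_width: 0.047
grip_force: 0.0
```

Call:
jog_arm --pt "0 0 0 0 0 -0.141 0" --pt "0 0 0 0 0 -0.141 0" --pt "0 0 0 0 0 -0.141 0" --pt "0 0 0 0 0 -0.141 0" --pt "0 0 0 0 0 -0.141 0"

```text
time_s: 13.2
ee_pos: [0.4672, 0.056, 0.1073]
eef_rot: [-3.141, -0.0, 2.023]
force: [-0.2, -0.6, -0.6]
grip_width: 0.0467
grip_force: 0.0
```

Call:
jog_arm --pt "0 0 0 0 0 -0.141 0" --pt "0 0 0.02 0 0 -0.141 0" --pt "0 0 0 0 0 0 0" --pt "0 0 0 0 0 0 0"

```text
time_s: 13.6
ee_pos: [0.4673, 0.056, 0.0878]
eef_rot: [-3.141, -0.001, 2.294]
force: [0.5, -0.8, 1.1]
grip_width: 0.0468
grip_force: 0.0
```

```bash
python3 - <<'E'
from h import *
bars();rel([.469,.055,.004])
E
```

```text
wrist [316 217  15  50 666] [0.4686 0.055  0.006 ] 132.8
t 13.65 p [0.4676 0.056  0.0882] rpy [-180.    -0.   131.5] q [ 0.04  0.27  1.86  0.    1.01 -0.68] w 0.0467 gf 0.0 F [ 0.9  0.5 -0.7]
rel [0.469, 0.055, 0.004] [-0.0017  0.0004  0.0842]
```

Call:
jog_arm --pt "-0.002 0 0.045 0 0 0 0" --pt "0 0 0.025 0 0 0 0" --pt "0 0 0.014 0 0 0 0" --pt "0 0 0 0 0 0 0" --pt "0 0 0 0 0 0 -1"

```text
time_s: 14.15
ee_pos: [0.4694, 0.0545, 0.0048]
eef_rot: [3.141, 0.0, 2.297]
force: [0.6, 0.3, -0.0]
grip_width: 0.0422
grip_force: 0.0
```

Call:
jog_arm --pt "0 0 0 0 0 0 -1" --pt "0 0 0 0 0 0 -1" --pt "0 0 0 0 0 0 -1" --pt "0 0 0 0 0 0 -1" --pt "0 0 0 0 0 0 -1"

```text
time_s: 14.65
ee_pos: [0.4691, 0.0545, 0.0042]
eef_rot: [3.141, 0.0, 2.299]
force: [-0.3, -0.2, 3.5]
grip_width: 0.009
grip_force: 15.0
```

Call:
jog_arm --pt "0 0 -0.03 0 0 0 -1" --pt "0 0 -0.04 0 0 0 -1" --pt "0 0 -0.03 0 0 0.141 -1" --pt "0 0 0 0 0 0.141 -1" --pt "0 0 0 0 0 0.141 -1"

```text
time_s: 15.15
ee_pos: [0.4693, 0.0545, 0.1049]
eef_rot: [3.14, 0.0, 1.87]
force: [0.3, -0.1, -0.6]
grip_width: 0.0087
grip_force: 15.0
```

Call:
jog_arm --pt "0 0 0 0 0 0.141 -1" --pt "0 0 0 0 0 0.141 -1" --pt "0 0 0 0 0 0.141 -1" --pt "0 0 0 0 0 0.141 -1" --pt "0 0 0 0 0 0.141 -1"

```text
time_s: 15.65
ee_pos: [0.4689, 0.0545, 0.1039]
eef_rot: [-3.141, 0.0, 1.165]
force: [0.2, 0.5, -0.3]
grip_width: 0.0088
grip_force: 15.0
```

Call:
jog_arm --pt "-0.032 0.0232 0 0 0 0 -1" --pt "-0.032 0.0232 0 0 0 0 -1" --pt "-0.032 0.0232 0 0 0 0 -1" --pt "-0.032 0.0232 0 0 0 0 -1" --pt "-0.032 0.0232 0 0 0 0 -1"

```text
time_s: 16.15
ee_pos: [0.5135, -0.1397, 0.104]
eef_rot: [-3.142, -0.0, 1.171]
force: [1.0, 0.9, 0.4]
grip_width: 0.0084
grip_force: 15.0
```

Call:
jog_arm --pt "-0.032 0.0232 0 0 0 0 -1" --pt "-0.032 0.0232 0 0 0 0 -1" --pt "-0.032 0.0232 0 0 0 0 -1" --pt "-0.032 0.0232 0 0 0 0 -1" --pt "0 0 0 0 0 0 -1"

```text
time_s: 16.65
ee_pos: [0.549, -0.2959, 0.1034]
eef_rot: [3.141, 0.0, 1.167]
force: [0.4, 1.1, -0.8]
grip_width: 0.0086
grip_force: 15.0
```

```bash
python3 - <<'E'
from h import *
bars();rel([.5495,-.293,.028])
E
```

```text
wrist [304 203  15  47 601] [ 0.5427 -0.2902  0.006 ] 66.7
wrist [275 204  15  49 633] [ 0.5242 -0.2833  0.006 ] 66.2
wrist [ 311  255   21   70 1292] [ 0.5311 -0.3346  0.006 ] 66.9
t 16.7 p [ 0.5488 -0.2937  0.1033] rpy [-180.    -0.    66.9] q [-0.55  0.55  1.41 -0.    1.18 -0.15] w 0.0086 gf 15.0 F [-0.1  0.3  0.9]
rel [0.5495, -0.293, 0.028] [0.001  0.0005 0.0753]
```

Call:
jog_arm --pt "0.001 -0.003 0.03 0 0 0 -1" --pt "0 0 0.03 0 0 0 -1" --pt "0 0 0.015 0 0 0 -1" --pt "0 0 0 0 0 0 -1" --pt "0 0 0 0 0 0 -0.7"

```text
time_s: 17.2
ee_pos: [0.5473, -0.2899, 0.0301]
eef_rot: [3.141, 0.0, 1.171]
force: [-0.2, -0.8, 0.7]
grip_width: 0.0127
grip_force: 0.0
```

Call:
jog_arm --pt "0 0 0 0 0 0 -0.7" --pt "0 0 0 0 0 0 -0.7" --pt "0 0 -0.04 0 0 0 -0.7" --pt "0 0 -0.04 0 0 0 -0.7" --pt "0 0 0 0 0 0 -0.7"

```text
time_s: 17.7
ee_pos: [0.549, -0.2914, 0.1155]
eef_rot: [3.132, 0.001, 1.171]
force: [0.1, 0.7, -0.9]
grip_width: 0.0142
grip_force: 0.0
```

```bash
python3 - <<'E'
from h import *
bars();rel()
m=np.load("wm1.npy",allow_pickle=True).item()
W=w(m,[(363,103),(492,56),(507,120),(383,165)],.0065);print(W.round(4),W.mean(0).round(4));d=W[1]+W[2]-W[0]-W[3];print(np.degrees(np.arctan2(d[1],d[0])),np.linalg.norm(d)/2)
print(w(m,[(450,105)],.02))
im=ctrl.camera("top");save(im,"pics/t2.png")
mt=ctrl.camera_model("top")
g=cv2.inRange(cv2.cvtColor(im,cv2.COLOR_RGB2HSV),(0,0,60),(180,60,125))
g[:170]=0;g[240:]=0;g[:,:295]=0;g[:,360:]=0
k,l,s,c=cv2.connectedComponentsWithStats(g);print(s[1:][s[1:,4]>100])
E
```

```text
wrist [278 207  15  46 585] [ 0.5243 -0.284   0.006 ] 66.0
wrist [306 206  19  49 818] [ 0.5442 -0.2921  0.006 ] 68.2
t 17.75 p [ 0.548  -0.2907  0.1124] rpy [179.7   0.   67.1] q [-0.55  0.54  1.41  0.    1.19 -0.15] w 0.0141 gf 0.0 F [ 0.6 -0.6 -1. ]
[[ 0.6001 -0.0098  0.0065]
 [ 0.6936 -0.0422  0.0065]
 [ 0.6783 -0.0878  0.0065]
 [ 0.5845 -0.0568  0.0065]] [ 0.6391 -0.0491  0.0065]
-18.743436923578955 0.09881630510281685
[[ 0.6474558 -0.0495127  0.02     ]]
[[312 180  32  47 837]]
```

Call:
jog_arm --pt "0.037 0 -0.005 0 0 0 -0.4" --pt "0.037 0 -0.005 0 0 0 -0.4" --pt "0.037 0 0 0 0 0 -0.4" --pt "0.037 0 0 0 0 0 -0.4" --pt "0.037 0 0 0 0 0 -0.4"

```text
time_s: 18.3
ee_pos: [0.6187, -0.1181, 0.1177]
eef_rot: [-3.14, 0.0, 1.171]
force: [0.3, -0.0, -1.0]
grip_width: 0.0284
grip_force: 0.0
```

Call:
jog_arm --pt "0.037 0 0 0 0 0 -0.4" --pt "0.037 -0.0015 0 0 0 0 -0.4" --pt "0 0 0 0 0 -0.15 -0.4" --pt "0 0 0 0 0 -0.15 -0.4" --pt "0 0 0 0 0 -0.15 -0.4"

```text
time_s: 18.8
ee_pos: [0.6457, -0.0504, 0.1174]
eef_rot: [-3.139, -0.0, 1.628]
force: [-0.1, 0.8, 0.8]
grip_width: 0.0281
grip_force: 0.0
```

Call:
jog_arm --pt "0 0 0 0 0 -0.15 -0.4" --pt "0 0 0 0 0 -0.15 -0.4" --pt "0 0 0 0 0 -0.15 -0.4" --pt "0 0 0 0 0 -0.15 -0.4" --pt "0 0 0 0 0 -0.15 -0.4"

```text
time_s: 19.3
ee_pos: [0.6456, -0.0508, 0.1175]
eef_rot: [-3.14, -0.002, 2.377]
force: [-0.1, -0.3, 0.3]
grip_width: 0.0282
grip_force: 0.0
```

Call:
jog_arm --pt "0 0 0 0 0 -0.15 -0.4" --pt "0 0 0 0 0 -0.15 -0.4" --pt "0 0 0 0 0 -0.15 -0.4" --pt "0 0 0 0 0 0 -0.4" --pt "0 0 0 0 0 0 -0.4"

```text
time_s: 19.8
ee_pos: [0.6459, -0.0508, 0.1181]
eef_rot: [-3.141, -0.001, 2.816]
force: [0.6, -0.1, -0.5]
grip_width: 0.028
grip_force: 0.0
```

```bash
python3 - <<'E'
from h import *
rel([.6476,-.0525,.0095]); m=ctrl.camera_model("wrist");np.save("wm3.npy",m,allow_pickle=True);save(ctrl.camera("wrist"),"pics/w3.png")
E
```

```text
t 19.8 p [ 0.6459 -0.0508  0.1181] rpy [-1.800e+02 -1.000e-01  1.614e+02] q [-0.14  0.59  1.31  0.    1.24 -1.38] w 0.028 gf 0.0 F [ 0.6 -0.1 -0.5]
rel [0.6476, -0.0525, 0.0095] [-0.0023 -0.001   0.1086]
```

View pics/w3.png

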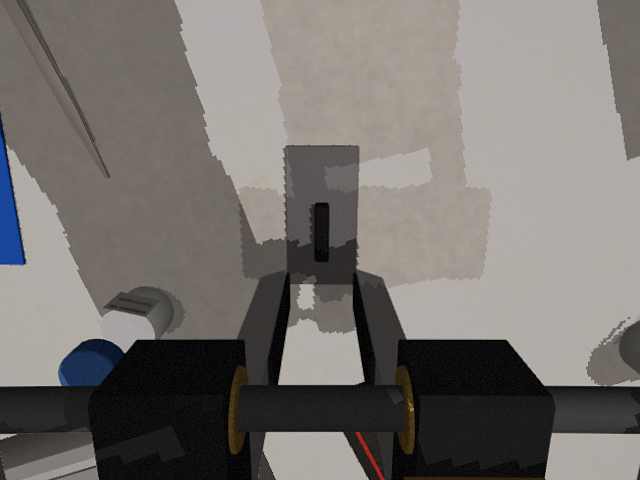

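The lid is aligned with the tool: plate edges at columns 286 and 358, and the grip bar runs (316-329, 203-262), near the tool axis. I'm computing the remaining offset.

```bash
python3 - <<'E'
from h import *
m=np.load("wm3.npy",allow_pickle=True).item()
print(w(m,[(321.5,203),(321.5,259)],.0205).round(4)); W=w(m,[(285,146),(359,146),(358,283),(287,283)],.0065);print(W.round(4),W.mean(0).round(4))
g=w(m,[(321.5,203),(321.5,259)],.0205).mean(0);rel([*g[:2],.0095])
E
```

```text
[[ 0.6265 -0.0443  0.0205]
 [ 0.6636 -0.0568  0.0205]]
[[ 0.5844 -0.056   0.0065]
 [ 0.6003 -0.0089  0.0065]
 [ 0.6944 -0.039   0.0065]
 [ 0.6778 -0.0883  0.0065]] [ 0.6392 -0.048   0.0065]
t 19.85 p [ 0.646  -0.0509  0.1183] rpy [-1.800e+02 -1.000e-01  1.614e+02] q [-0.14  0.59  1.31  0.    1.24 -1.38] w 0.0281 gf 0.0 F [-0.4  0.4  0.1]
rel [np.float64(0.6450613403541934), np.float64(-0.05058023635492989), 0.0095] [ 0.0008 -0.      0.1088]
```

Call:
jog_arm --pt "0 0 0.04 0 0 0 -0.4" --pt "0 0 0.04 0 0 0 -0.4" --pt "0 0 0.0285 0 0 0 -0.4" --pt "0 0 0 0 0 0 -0.4" --pt "0 0 0 0 0 0 -1" --squeeze 20

```text
time_s: 20.35
ee_pos: [0.646, -0.0509, 0.0099]
eef_rot: [-3.141, -0.001, 2.818]
force: [-0.4, -0.8, -0.2]
grip_width: 0.0232
grip_force: 0.0
```

Call:
jog_arm --pt "0 0 0 0 0 0 -1" --pt "0 0 0 0 0 0 -1" --pt "0 0 0 0 0 0 -1" --pt "0 0 0 0 0 0 -1"

```text
time_s: 20.75
ee_pos: [0.6462, -0.0509, 0.0106]
eef_rot: [3.142, 0.0, 2.82]
force: [-0.8, 0.2, 0.2]
grip_width: 0.0096
grip_force: 20.0
```

Call:
jog_arm --pt "0 0 -0.03 0 0 0 -1" --pt "0 0 -0.04 0 0 0 -1" --pt "0 0 -0.05 0 0 0.147 -1" --pt "0 0 0 0 0 0.147 -1" --pt "0 0 0 0 0 0.147 -1"

```text
time_s: 21.25
ee_pos: [0.6467, -0.051, 0.1323]
eef_rot: [3.14, 0.002, 2.374]
force: [0.1, 0.3, -1.4]
grip_width: 0.0093
grip_force: 20.0
```

Call:
jog_arm --pt "0 0 0 0 0 0.147 -1" --pt "0 0 0 0 0 0.147 -1" --pt "0 0 0 0 0 0.147 -1" --pt "0 0 0 0 0 0.147 -1" --pt "0 0 0 0 0 0.147 -1"

```text
time_s: 21.75
ee_pos: [0.6461, -0.0509, 0.1305]
eef_rot: [-3.142, -0.0, 1.638]
force: [1.0, 0.0, -0.7]
grip_width: 0.0097
grip_force: 20.0
```

Call:
jog_arm --pt "0 0 0 0 0 0.147 -1" --pt "0 0 0 0 0 0.147 -1" --pt "0 0 0 0 0 0.147 -1" --pt "0 0 0 0 0 0.147 -1" --pt "0 0 0 0 0 0.147 -1"

```text
time_s: 22.25
ee_pos: [0.6461, -0.0508, 0.1304]
eef_rot: [-3.142, 0.0, 0.904]
force: [0.2, 0.7, 0.0]
grip_width: 0.0097
grip_force: 20.0
```

Call:
jog_arm --pt "0 0 0 0 0 0.147 -1" --pt "0 0 0 0 0 0.147 -1" --pt "0 0 0 0 0 0.147 -1" --pt "0 0 0 0 0 0.147 -1" --pt "0 0 0 0 0 0.147 -1"

```text
time_s: 22.75
ee_pos: [0.6461, -0.0509, 0.1304]
eef_rot: [-3.142, 0.0, 0.168]
force: [0.4, -0.3, -1.4]
grip_width: 0.0098
grip_force: 20.0
```

Call:
jog_arm --pt "0 0 0 0 0 0.147 -1" --pt "0 0 0 0 0 0.147 -1" --pt "0 0 0 0 0 0.147 -1" --pt "0 0 0 0 0 0.147 -1" --pt "0 0 0 0 0 0 -1"

```text
time_s: 23.25
ee_pos: [0.6461, -0.0509, 0.1305]
eef_rot: [3.142, 0.0, -0.416]
force: [-0.1, -0.2, -0.6]
grip_width: 0.0097
grip_force: 20.0
```

```bash
python3 - <<'E'
from h import *
rel([.5183,-.2797,.12])
E
```

```text
t 23.25 p [ 0.6461 -0.0509  0.1305] rpy [180.    0.  -23.8] q [-0.14  0.58  1.3  -0.    1.26  1.85] w 0.0097 gf 20.0 F [-0.1 -0.2 -0.6]
rel [0.5183, -0.2797, 0.12] [-0.0245  0.261   0.0105]
```

Call:
jog_arm --pt "-0.003 0.0326 0 0 0 0 -1" --pt "-0.003 0.0326 0 0 0 0 -1" --pt "-0.003 0.0326 0 0 0 0 -1" --pt "-0.003 0.0326 0 0 0 0 -1" --pt "-0.003 0.0326 0 0 0 0 -1"

```text
time_s: 23.75
ee_pos: [0.5663, -0.1952, 0.1306]
eef_rot: [-3.142, -0.0, -0.408]
force: [0.8, 0.1, -0.4]
grip_width: 0.0089
grip_force: 20.0
```

Call:
jog_arm --pt "-0.003 0.0326 0 0 0 0 -1" --pt "-0.003 0.0326 0 0 0 0 -1" --pt "-0.003 0.0326 0 0 0 0 -1" --pt "0 0 0.02 0 0 0 -1" --pt "0 0 0 0 0 0 -1"

```text
time_s: 24.25
ee_pos: [0.5182, -0.2802, 0.1085]
eef_rot: [-3.141, 0.003, -0.411]
force: [1.5, -0.6, -0.5]
grip_width: 0.0099
grip_force: 20.0
```

```bash
python3 - <<'E'
from h import *
rel([.5183,-.2797,.12]); m=ctrl.camera_model("wrist");np.save("wm4.npy",m,allow_pickle=True);save(ctrl.camera("wrist"),"pics/w4.png")
E
```

```text
t 24.25 p [ 0.5182 -0.2802  0.1085] rpy [-180.     0.2  -23.5] q [-0.56  0.48  1.51  0.    1.16  1.42] w 0.0099 gf 20.0 F [ 1.5 -0.6 -0.5]
rel [0.5183, -0.2797, 0.12] [-0.0001 -0.0005 -0.0115]
```

View pics/w4.png

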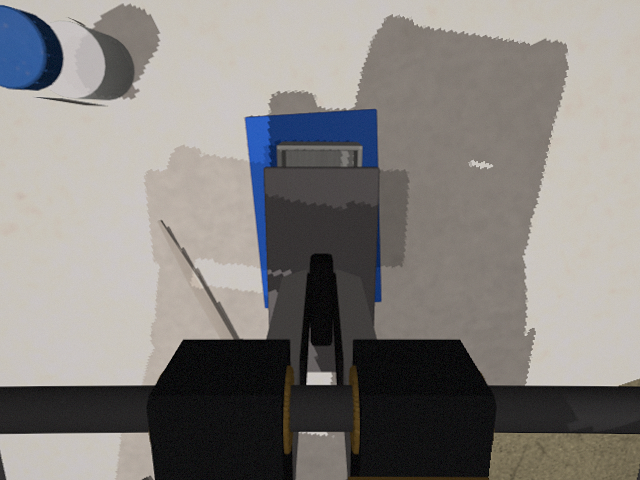

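The lid's back edge is at (265,168)-(379,168). The tin's back rim is visible behind it at (277,146)-(362,146).

```bash
python3 - <<'E'
from h import *
m=np.load("wm4.npy",allow_pickle=True).item()
L=w(m,[(265,168),(379,168)],.1048);T=w(m,[(277,146),(362,146)],.035)
print(L.round(4),T.round(4))
a=np.radians(-23.4);ex=np.array([np.cos(a),np.sin(a)]);ey=np.array([-np.sin(a),np.cos(a)])
for P in(L,T):
    d=P[:,:2]-[.533,-.286];print(np.c_[d@ex,d@ey].round(4))
E
```

```text
[[ 0.5761 -0.2796  0.1048]
 [ 0.5566 -0.3245  0.1048]] [[ 0.5802 -0.2796  0.035 ]
 [ 0.5604 -0.3251  0.035 ]]
[[ 0.037   0.023 ]
 [ 0.0369 -0.0259]]
[[ 0.0408  0.0247]
 [ 0.0407 -0.025 ]]
```

Call:
jog_arm --pt "0.004 -0.001 0 0 0 0 -1" --pt "0 0 0.03 0 0 0 -1" --pt "0 0 0.02 0 0 0 -1" --pt "0 0 0.008 0 0 0 -1" --pt "0 0 0 0 0 0 -1"

```text
time_s: 24.8
ee_pos: [0.5239, -0.2803, 0.0523]
eef_rot: [-3.141, 0.001, -0.412]
force: [0.2, -0.1, 0.4]
grip_width: 0.0095
grip_force: 20.0
```

Call:
jog_arm --pt "0 0 0.003 0 0 0 -1" --pt "0 0 0.003 0 0 0 -1" --pt "0 0 0.001 0 0 0 -1" --pt "0 0 0.001 0 0 0 -1" --pt "0 0 0 0 0 0 -1"

```text
time_s: 25.3
ee_pos: [0.5236, -0.2809, 0.0446]
eef_rot: [3.142, -0.0, -0.413]
force: [-0.3, 0.1, -1.0]
grip_width: 0.0098
grip_force: 20.0
```

```bash
python3 - <<'E'
from h import *
rel(); m=ctrl.camera_model("wrist");np.save("wm5.npy",m,allow_pickle=True);im=ctrl.camera("wrist");save(im[60:340,200:450],"pics/w5.png")
E
```

```text
t 25.3 p [ 0.5236 -0.2809  0.0446] rpy [180.   -0.  -23.7] q [-0.55  0.57  1.54 -0.    1.04  1.43] w 0.0098 gf 20.0 F [-0.3  0.1 -1. ]
```

View pics/w5.png

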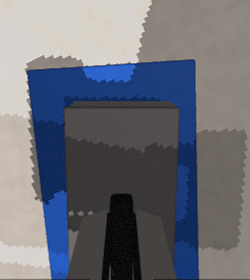

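The lid covers the tin squarely, with only a sliver of the tin's back visible above the lid edge. I'm lowering it the rest of the way.

Call:
jog_arm --pt "0 0 0.001 0 0 0 -1" --pt "0 0 0.001 0 0 0 -1" --pt "0 0 0 0 0 0 -1"

```text
time_s: 25.65
ee_pos: [0.5237, -0.2809, 0.0431]
eef_rot: [3.142, -0.0, -0.413]
force: [-2.0, 1.3, 5.5]
grip_width: 0.01
grip_force: 20.0
```

Call:
jog_arm --pt "0 0 0.001 0 0 0 -1" --pt "0 0 0 0 0 0 -1" --pt "0 0 0 0 0 0 -1"

```text
time_s: 25.95
ee_pos: [0.5237, -0.2809, 0.043]
eef_rot: [3.141, -0.001, -0.413]
force: [-7.1, 4.2, 16.6]
grip_width: 0.0101
grip_force: 20.0
```

Call:
jog_arm --pt "0 0 -0.001 0 0 0 -1" --pt "0 0 0 0 0 0 -0.5" --pt "0 0 0 0 0 0 -0.5" --pt "0 0 -0.02 0 0 0 0.6" --pt "0 0 -0.04 0 0 0 0.6"

```text
time_s: 26.45
ee_pos: [0.5222, -0.28, 0.1003]
eef_rot: [-3.141, 0.006, -0.413]
force: [0.1, -0.1, 0.5]
grip_width: 0.0363
grip_force: 0.0
```

Call:
jog_arm --pt "0 0 -0.02 0 0 0 0.6" --pt "0 0 0 0 0 0 0.6" --pt "0 0 0 0 0 0 0.6"

```text
time_s: 26.75
ee_pos: [0.5233, -0.2807, 0.1218]
eef_rot: [-3.142, 0.0, -0.413]
force: [0.9, -0.4, -0.5]
grip_width: 0.0599
grip_force: 0.0
```

```bash
python3 - <<'E'
from h import *
rel(); m=ctrl.camera_model("wrist");np.save("wm6.npy",m,allow_pickle=True);im=ctrl.camera("wrist");save(cv2.resize(im[60:340,180:460],None,fx=2,fy=2),"pics/w6.png")
E
```

```text
t 26.75 p [ 0.5233 -0.2807  0.1218] rpy [-180.     0.   -23.7] q [-0.55  0.47  1.48  0.    1.19  1.43] w 0.0599 gf 0.0 F [ 0.9 -0.4 -0.5]
```

View pics/w6.png

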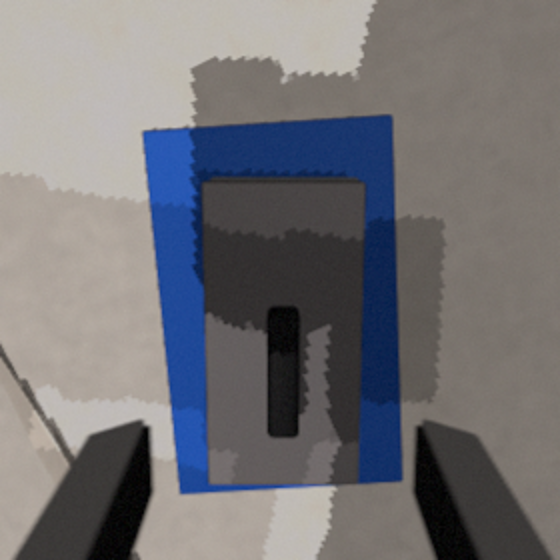

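The lid lies shut on the tin: in the crop its corners are at (203,181), (364,181), (360,485) and (209,485). Before carrying, I'll do a quick free tilt test to identify the arm geometry for pouring.

Call:
jog_arm --pt "0 0 -0.05 0 0 0 0.6" --pt "0 0 -0.05 0 0 0 0.6" --pt "0 0 0 0 0.15 0 0.6" --pt "0 0 0 0 0.15 0 0.6" --pt "0 0 0 0 0.15 0 0.6"

```text
time_s: 27.3
ee_pos: [0.5234, -0.2808, 0.2218]
eef_rot: [3.141, -0.455, -0.414]
force: [1.3, 0.6, 1.1]
grip_width: 0.0749
grip_force: 0.0
```

Call:
jog_arm --pt "0 0 0 0 0.15 0 0.6" --pt "0 0 0 0 0 0 0.6" --pt "0 0 0 0 0 0 0.6"

```text
time_s: 27.6
ee_pos: [0.5233, -0.2807, 0.2218]
eef_rot: [-3.141, -0.596, -0.414]
force: [0.1, -0.7, -0.1]
grip_width: 0.0751
grip_force: 0.0
```

```bash
python3 - <<'E'
from h import *
rel()
from scipy.optimize import least_squares
D=[json.loads(l) for l in open("log.txt")]
Q=np.array([d[0] for d in D]);P=np.array([d[1] for d in D]);E=[R.from_euler("xyz",d[2]) for d in D]
code='''
def fk(q,p):
    a1,d1,L2,e3,L3,d6,th0=p
    A=R.from_euler("z",q[0]);B=A*R.from_euler("y",q[1]);C=B*R.from_euler("y",q[2])  # C z = forearm dir
    x=A.apply([a1,0,d1])+B.apply([0,0,L2])+C.apply([e3,0,L3])
    W=C*R.from_euler("z",q[3]*S[0])*R.from_euler("y",q[4]*S[1]);x=x+W.apply([0,0,d6])
    return x,W*R.from_euler("z",q[5]*S[2]+th0)
'''
open("fk.py","w").write("from h import *\nS=(1,1,1)\n"+code)
import fk
best=None
for s in [(1,1,1),(1,1,-1)]:
    fk.S=s
    f=lambda p:np.concatenate([np.r_[(lambda x,r:np.r_[(x-P[i])*10,(r.inv()*E[i]).as_rotvec()])(*fk.fk(Q[i],p))] for i in range(len(Q))])
    for th in(1.57,-1.57):
        o=least_squares(f,[.1,.4,.4,.0,.4,.2,th]);print(s,o.x.round(4),o.cost)
E
```

```text
t 27.6 p [ 0.5233 -0.2807  0.2218] rpy [-180.   -34.2  -23.7] q [-0.6   0.09  1.85  0.18  0.63  1.27] w 0.0751 gf 0.0 F [ 0.1 -0.7 -0.1]
(1, 1, 1) [-0.004   0.2259  0.4334  0.0374  0.4454  0.2877  1.5708] 1.1353083856201722
(1, 1, 1) [-0.004   0.2259  0.4334  0.0374  0.4454  0.2877  1.5708] 1.1353083856201729
(1, 1, -1) [-0.004   0.2259  0.4334  0.0374  0.4454  0.2877  1.59  ] 30.68257254657654
(1, 1, -1) [-0.004   0.2259  0.4334  0.0374  0.4454  0.2877  0.1116] 21.80861368920763
```

```bash
cat > fk.py <<'E'
from h import *
S=[1,1,1]
def fk(q,p):
    a1,d1,L2,e3,L3,d6,th0,b=p
    A=R.from_euler("z",q[0]);B=A*R.from_euler("y",q[1]);C=B*R.from_euler("y",q[2])
    x=A.apply([a1,b,d1])+B.apply([0,0,L2])+C.apply([e3,0,L3])
    W=C*R.from_euler("z",q[3]*S[0])*R.from_euler("y",q[4]);x=x+W.apply([0,0,d6])
    return x,W*R.from_euler("z",q[5]+th0)
E
python3 - <<'E'
import fk
from fk import *
from scipy.optimize import least_squares
D=[json.loads(l) for l in open("log.txt")]
Q=np.array([d[0] for d in D]);P=np.array([d[1] for d in D]);E=[R.from_euler("xyz",d[2]) for d in D]
for s in(1,-1):
    fk.S[0]=s
    f=lambda p:np.concatenate([(lambda x,r:np.r_[(x-P[i])*10,(r.inv()*E[i]).as_rotvec()])(*fk.fk(Q[i],p)) for i in range(len(Q))])
    o=least_squares(f,[.1,.4,.4,.0,.4,.2,1.57,.03]);print(s,o.x.round(4),o.cost,abs(o.fun).max())
    np.save("p%d.npy"%s,o.x)
E
```

```text
Traceback (most recent call last):
AttributeError: 'function' object has no attribute 'S'
```

```bash
python3 - <<'E'
from fk import *
from scipy.optimize import least_squares
D=[json.loads(l) for l in open("log.txt")]
Q=np.array([d[0] for d in D]);P=np.array([d[1] for d in D]);E=[R.from_euler("xyz",d[2]) for d in D]
for s in(1,-1):
    S[0]=s
    f=lambda p:np.concatenate([(lambda x,r:np.r_[(x-P[i])*10,(r.inv()*E[i]).as_rotvec()])(*fk(Q[i],p)) for i in range(len(Q))])
    o=least_squares(f,[.1,.4,.4,.0,.4,.2,1.57,.03]);print(s,o.x.round(4),o.cost,abs(o.fun).max())
    np.save("p%d.npy"%s,o.x)
# IK feasibility of pour
s=min((1,-1),key=lambda s:1); 
E
```

```text
1 [-0.      0.2212  0.4242  0.0409  0.4475  0.2706  1.5708  0.0366] 2.580176175286364e-29 2.220446049250313e-15
-1 [0.0059 0.2142 0.4107 0.046  0.4506 0.2455 1.5882 0.0398] 0.21139330836373632 0.3780402073810629
```

```bash
cat >> fk.py <<'E'
from scipy.optimize import least_squares
PR=np.load("p1.npy") if __import__("os").path.exists("p1.npy") else None
LO=np.array([-3.03,-.79,.23,-1.04,0,-2.55]);HI=np.array([3.03,2.21,2.52,4.18,3.07,2.55])
def ik(pos,rot,q0):
    def f(q):
        x,r=fk(q,PR);return np.r_[(x-pos)*10,(r.inv()*rot).as_rotvec()]
    o=least_squares(f,np.clip(q0,LO+1e-3,HI-1e-3),bounds=(LO,HI));return o.x,np.sqrt(2*o.cost)
LIP=np.array([-.063,0,-.021])
def lippose(lip,yaw,T):
    r=rotd(yaw,T);return np.array(lip)-r.apply(LIP),r
E
python3 - <<'E'
from fk import *
lip=np.array([.575,.272,.175])
for yaw in range(-180,180,15):
    pos,r=lippose(lip+[0,0,.02],yaw,0)
    az=np.arctan2(pos[1],pos[0])-.06
    q=np.array([az,.4,1.5,0,1.2,np.arctan2(np.sin(az+np.pi/2-np.radians(yaw)),np.cos(az+np.pi/2-np.radians(yaw)))])
    q,e=ik(pos,r,q)
    if e>1e-3: continue
    T=0;tr=[];dq=0
    while T<90:
        pos,r=lippose(lip,yaw,T+5);qn,e=ik(pos,r,q)
        if e>2e-3 or abs(qn-q).max()>.6:break
        dq=max(dq,abs(qn-q).max());q=qn;T+=5
    print(yaw,T,q.round(2),round(dq,2))
E
```

```text
-180 85 [ 0.28  1.36  0.23  1.2   2.84 -0.36] 0.28
-165 75 [ 0.35  1.3   0.25  0.35  2.88 -1.21] 0.11
-150 70 [ 0.42  1.23  0.34 -0.28  2.78 -1.87] 0.11
-135 75 [ 0.49  1.26  0.33 -0.79  2.73 -2.4 ] 0.16
-120 75 [ 0.55  1.16  0.51 -0.92  2.53 -2.53] 0.11
-30 10 [ 0.36  0.55  1.27 -0.14  1.21  2.5 ] 0.1
-15 30 [ 0.46  0.42  1.48 -0.44  0.88  2.51] 0.12
0 40 [ 0.46  0.34  1.64 -0.54  0.59  2.4 ] 0.14
15 50 [ 0.42  0.27  1.79 -0.53  0.25  2.19] 0.21
30 55 [0.33 0.24 1.86 1.07 0.18 0.4 ] 0.49
45 90 [ 0.15  0.39  2.08  2.38  1.05 -1.13] 0.28
60 90 [ 0.04  0.46  1.96  2.02  1.21 -0.93] 0.17
75 90 [-0.01  0.55  1.8   1.75  1.39 -0.8 ] 0.12
90 90 [-0.02  0.65  1.62  1.55  1.59 -0.7 ] 0.1
105 90 [-0.01  0.77  1.41  1.41  1.79 -0.62] 0.09
120 90 [ 0.03  0.89  1.19  1.32  2.   -0.56] 0.09
135 90 [ 0.08  1.01  0.96  1.25  2.21 -0.5 ] 0.08
150 90 [ 0.14  1.14  0.71  1.23  2.43 -0.43] 0.1
165 90 [ 0.21  1.27  0.45  1.28  2.65 -0.33] 0.15
```

Best pour heading is yaw 90° (tin +x along world +y): it allows a full 90° tilt with margin. I'm levelling the tool and grasping tin and lid together.

Call:
jog_arm --pt "0 0 0 0 -0.149 0 0.6" --pt "0 0 0 0 -0.149 0 0.6" --pt "0 0 0 0 -0.149 0 0.6" --pt "0 0 0 0 -0.149 0 0.6" --pt "0 0 0 0 0 0 0.6" --squeeze 35

```text
time_s: 28.1
ee_pos: [0.5249, -0.2816, 0.2211]
eef_rot: [3.141, 0.005, -0.414]
force: [-0.8, 0.4, -0.2]
grip_width: 0.0753
grip_force: 0.0
```

Call:
jog_arm --pt "0.016 0.001 0.04 0 0 0 0.6" --pt "0 0 0.04 0 0 0 0.6" --pt "0 0 0.04 0 0 0 0.6" --pt "0 0 0 0 0 0 0.6" --pt "0 0 0 0 0 0 0.6"

```text
time_s: 28.6
ee_pos: [0.5387, -0.2887, 0.1037]
eef_rot: [3.141, -0.005, -0.413]
force: [0.6, -0.2, -0.6]
grip_width: 0.0752
grip_force: 0.0
```

```bash
python3 - <<'E'
from h import *
rel([.5376,-.288,.014])
m=np.load("wm6.npy",allow_pickle=True).item()
L=w(m,np.array([(203,181),(364,181),(360,485),(209,485)])/2+[180,60],.039);print(L.mean(0).round(4));d=L[0]+L[1]-L[2]-L[3];a=np.arctan2(d[1],d[0]);print(np.degrees(a),"tin",(L.mean(0)[:2]+.008*np.array([np.cos(a),np.sin(a)])).round(4))
E
```

```text
t 28.6 p [ 0.5387 -0.2887  0.1037] rpy [180.   -0.3 -23.7] q [-0.55  0.53  1.45  0.    1.16  1.43] w 0.0752 gf 0.0 F [ 0.6 -0.2 -0.6]
rel [0.5376, -0.288, 0.014] [-0.0017 -0.0002  0.0897]
[ 0.5259 -0.2829  0.039 ]
-23.443437167455212 tin [ 0.5332 -0.2861]
```

Call:
jog_arm --pt "0 0 0.04 0 0 0 0.6" --pt "0 0 0.03 0 0 0 0.6" --pt "0 0 0.0195 0 0 0 0.6" --pt "0 0 0 0 0 0 0.6" --pt "0 0 0 0 0 0 -0.2"

```text
time_s: 29.1
ee_pos: [0.5398, -0.2893, 0.0157]
eef_rot: [3.141, -0.007, -0.413]
force: [-0.2, -0.5, 0.3]
grip_width: 0.0701
grip_force: 0.0
```

Call:
jog_arm --pt "0 0 0 0 0 0 -1" --pt "0 0 0 0 0 0 -1" --pt "0 0 0 0 0 0 -1" --pt "0 0 0 0 0 0 -1" --pt "0 0 0 0 0 0 -1"

```text
time_s: 29.6
ee_pos: [0.5392, -0.2888, 0.0144]
eef_rot: [3.141, -0.006, -0.413]
force: [-2.2, 1.4, 7.7]
grip_width: 0.0497
grip_force: 35.0
```

```bash
python3 - <<'E'
from h import *
rel([.56,.085,.18])
E
```

```text
t 29.6 p [ 0.5392 -0.2888  0.0144] rpy [180.   -0.3 -23.7] q [-0.55  0.64  1.5   0.    1.    1.43] w 0.0497 gf 35.0 F [-2.2  1.4  7.7]
rel [0.56, 0.085, 0.18] [-0.13   -0.3507 -0.1664]
```

Call:
jog_arm --pt "0 0 -0.01 0 0 0 -1" --pt "0 0 -0.02 0 0 0 -1" --pt "0 0 -0.03 0 0 0 -1" --pt "0 0 -0.04 0 0 0 -1" --pt "0 0 0 0 0 0 -1"

```text
time_s: 30.1
ee_pos: [0.5402, -0.2895, 0.1192]
eef_rot: [3.14, -0.013, -0.413]
force: [1.2, -0.7, -1.7]
grip_width: 0.0492
grip_force: 35.0
```

Call:
jog_arm --pt "-0.0066 -0.0176 0 0 0 0 -1" --pt "-0.0132 -0.0353 0 0 0 0 -1" --pt "-0.0132 -0.0353 0 0 0 0 -1" --pt "-0.0132 -0.0353 0 0 0 0 -1" --pt "-0.0132 -0.0353 0 0 0 0 -1"

```text
time_s: 30.6
ee_pos: [0.5467, -0.1165, 0.1117]
eef_rot: [3.141, -0.002, -0.413]
force: [0.7, 0.1, -1.9]
grip_width: 0.0497
grip_force: 35.0
```

Call:
jog_arm --pt "-0.0132 -0.0353 0 0 0 0 -1" --pt "-0.0132 -0.0353 0 0 0 0 -1" --pt "-0.0132 -0.0353 0 0 0 0 -1" --pt "-0.0132 -0.0353 0 0 0 0 -1" --pt "-0.0132 -0.0353 0 0 0 0 -1"

```text
time_s: 31.1
ee_pos: [0.5568, 0.0714, 0.1115]
eef_rot: [3.141, -0.002, -0.413]
force: [0.4, 0.1, -2.9]
grip_width: 0.0498
grip_force: 35.0
```

Call:
jog_arm --pt "-0.0066 -0.0176 0 0 0 0 -1" --pt "0 0 0 0 0 -0.07 -1" --pt "0 0 0 0 0 -0.142 -1" --pt "0 0 0 0 0 -0.142 -1" --pt "0 0 0 0 0 -0.142 -1"

```text
time_s: 31.6
ee_pos: [0.5579, 0.0887, 0.1114]
eef_rot: [3.14, -0.001, 0.089]
force: [0.7, 0.4, -2.1]
grip_width: 0.0498
grip_force: 35.0
```

Call:
jog_arm --pt "0 0 0 0 0 -0.142 -1" --pt "0 0 0 0 0 -0.142 -1" --pt "0 0 0 0 0 -0.142 -1" --pt "0 0 0 0 0 -0.142 -1" --pt "0 0 0 0 0 -0.142 -1"

```text
time_s: 32.1
ee_pos: [0.5579, 0.0886, 0.1114]
eef_rot: [3.139, 0.0, 0.799]
force: [-0.3, 0.1, -2.0]
grip_width: 0.0499
grip_force: 35.0
```

Call:
jog_arm --pt "0 0 0 0 0 -0.142 -1" --pt "0 0 0 0 0 -0.142 -1" --pt "0 0 0 0 0 -0.142 -1" --pt "0 0 0 0 0 -0.142 -1" --pt "0 0 0 0 0 -0.142 -1"

```text
time_s: 32.6
ee_pos: [0.5579, 0.0886, 0.1114]
eef_rot: [3.14, 0.002, 1.509]
force: [0.3, 0.5, -1.8]
grip_width: 0.0499
grip_force: 35.0
```

Call:
jog_arm --pt "0 0 0 0 0 -0.07 -1" --pt "0 0 0 0 0 0 -1" --pt "0 0 0 0 0 0 -1"

```text
time_s: 32.9
ee_pos: [0.5584, 0.0883, 0.1118]
eef_rot: [3.139, 0.002, 1.571]
force: [-0.2, -0.1, -1.9]
grip_width: 0.0495
grip_force: 35.0
```

```bash
python3 - <<'E'
from h import *
rel([.56,.087,.0125]);save(ctrl.camera("wrist"),"pics/w7.png")
E
```

```text
t 32.9 p [0.5584 0.0883 0.1118] rpy [1.799e+02 1.000e-01 9.000e+01] q [ 0.09  0.42  1.58 -0.    1.13  0.09] w 0.0495 gf 35.0 F [-0.2 -0.1 -1.9]
rel [0.56, 0.087, 0.0125] [-0.0011  0.0014  0.0993]
```

View pics/w7.png

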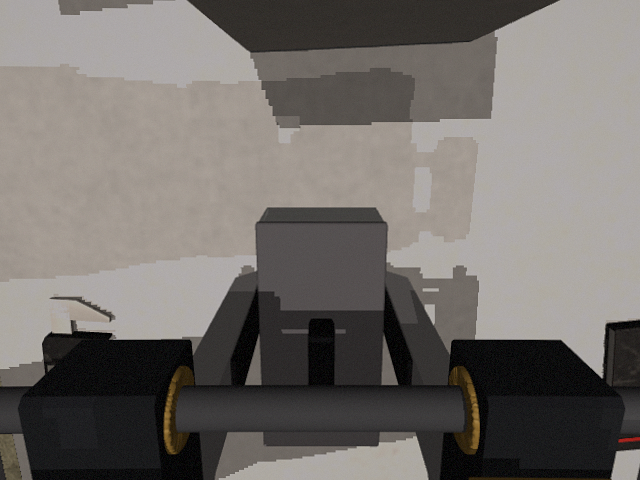

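Tin and lid are held together: lid edges at columns 257 and 387, still shut, with the store's face at the top of the picture. I'm setting it down beside the store.

Call:
jog_arm --pt "0 0 0.03 0 0 0 -1" --pt "0 0 0.03 0 0 0 -1" --pt "0 0 0.025 0 0 0 -1" --pt "0 0 0.01 0 0 0 -1" --pt "0 0 0 0 0 0 -1"

```text
time_s: 33.45
ee_pos: [0.5587, 0.0878, 0.0165]
eef_rot: [3.14, 0.002, 1.572]
force: [-0.1, 0.7, -2.1]
grip_width: 0.05
grip_force: 35.0
```

Call:
jog_arm --pt "0 0 0.003 0 0 0 -1" --pt "0 0 0.001 0 0 0 -1" --pt "0 0 0.001 0 0 0 -1" --pt "0 0 0 0 0 0 -1" --pt "0 0 0 0 0 0 -1"

```text
time_s: 33.95
ee_pos: [0.5595, 0.0878, 0.0128]
eef_rot: [3.137, 0.002, 1.573]
force: [-0.4, 0.9, -2.8]
grip_width: 0.0494
grip_force: 35.0
```

Call:
jog_arm --pt "0 0 0.001 0 0 0 -1" --pt "0 0 0 0 0 0 -1"

```text
time_s: 34.15
ee_pos: [0.5596, 0.0877, 0.0117]
eef_rot: [3.138, 0.002, 1.573]
force: [1.0, 0.2, -0.1]
grip_width: 0.0499
grip_force: 35.0
```

Call:
jog_arm --pt "0 0 0.001 0 0 0 -1" --pt "0 0 0 0 0 0 -1"

```text
time_s: 34.35
ee_pos: [0.5597, 0.0877, 0.0114]
eef_rot: [3.137, 0.002, 1.573]
force: [-3.8, -1.9, 10.7]
grip_width: 0.0498
grip_force: 35.0
```

Call:
jog_arm --pt "0 0 -0.001 0 0 0 0.6" --pt "0 0 0 0 0 0 0.6" --pt "0 0 0 0 0 0 0.6" --pt "0 0 -0.015 0 0 0 0.6" --pt "0 0 -0.0135 0 0 0 0.6" --squeeze 20

```text
time_s: 34.85
ee_pos: [0.5594, 0.0878, 0.0412]
eef_rot: [3.138, 0.002, 1.573]
force: [-0.9, 0.4, -0.7]
grip_width: 0.0748
grip_force: 0.0
```

Call:
jog_arm --pt "-0.0226 0 0 0 0 0 0.2" --pt "0 0 0 0 0 0 0" --pt "0 0 0 0 0 0 0"

```text
time_s: 35.15
ee_pos: [0.5596, 0.0652, 0.0409]
eef_rot: [3.137, 0.001, 1.572]
force: [-0.7, -0.0, -0.1]
grip_width: 0.0547
grip_force: 0.0
```

```bash
python3 - <<'E'
from h import *
rel();m=ctrl.camera_model("wrist");np.save("wm8.npy",m,allow_pickle=True);save(ctrl.camera("wrist"),"pics/w8.png")
E
```

```text
t 35.15 p [0.5596 0.0652 0.0409] rpy [1.797e+02 1.000e-01 9.010e+01] q [ 0.05  0.51  1.64 -0.    0.99  0.05] w 0.0547 gf 0.0 F [-0.7 -0.  -0.1]
```

View pics/w8.png

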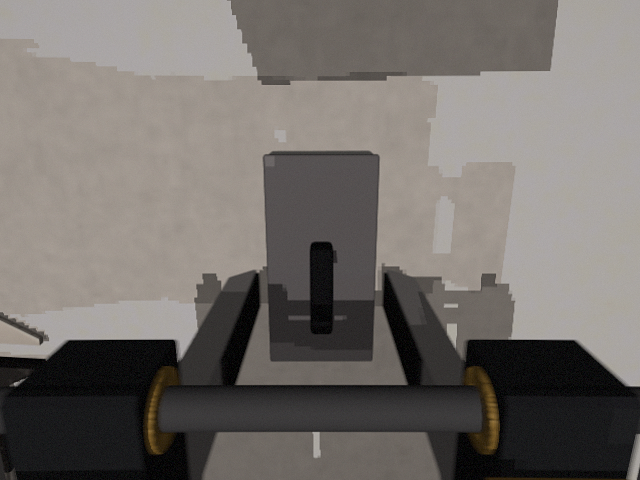

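The lid is shut on the tin, with the grip bar at (321,288) between the open fingers. I'm gripping the bar and sliding the lid back.

Call:
jog_arm --pt "0 0 0 0 0 0 -1" --pt "0 0 0 0 0 0 -1" --pt "0 0 0 0 0 0 -1" --pt "0 0 0 0 0 0 -1" --pt "0 0 0 0 0 0 -1"

```text
time_s: 35.7
ee_pos: [0.5593, 0.0652, 0.04]
eef_rot: [3.138, 0.002, 1.573]
force: [-0.5, 0.5, 0.9]
grip_width: 0.0107
grip_force: 0.3
```

Call:
jog_arm --pt "0 0 0 0 0 0 -1" --pt "0.005 0 0 0 0 0 -1" --pt "0.01 0 0 0 0 0 -1" --pt "0.01 0 0 0 0 0 -1" --pt "0.01 0 0 0 0 0 -1"

```text
time_s: 36.2
ee_pos: [0.5592, 0.1013, 0.04]
eef_rot: [3.138, 0.002, 1.573]
force: [1.1, -0.3, 0.4]
grip_width: 0.0099
grip_force: 20.0
```

Call:
jog_arm --pt "0 0 0 0 0 0 -1" --pt "0 0 0 0 0 0 -1"

```text
time_s: 36.4
ee_pos: [0.5592, 0.1006, 0.04]
eef_rot: [3.138, 0.002, 1.574]
force: [0.1, 0.1, -0.5]
grip_width: 0.01
grip_force: 20.0
```

```bash
python3 - <<'E'
from h import *
rel();m=ctrl.camera_model("scene");im=ctrl.camera("scene")
u=px(m,[.56,.08,.03])[0].astype(int);print(u)
c=im[u[1]-50:u[1]+50,u[0]-70:u[0]+70];save(cv2.resize(c,None,fx=5,fy=5,interpolation=cv2.INTER_CUBIC),"pics/s8.png")
E
```

```text
t 36.4 p [0.5592 0.1006 0.04  ] rpy [1.798e+02 1.000e-01 9.020e+01] q [ 0.11  0.53  1.62 -0.    0.99  0.11] w 0.01 gf 20.0 F [ 0.1  0.1 -0.5]
[314 223]
```

View pics/s8.png

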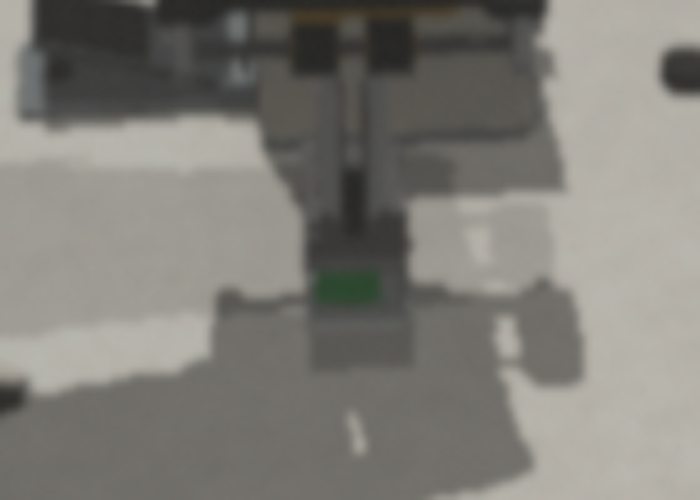

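Call:
jog_arm --pt "0 0 0 0 0 0 0.6" --pt "0 0 0 0 0 0 0.6" --pt "0 0 0 0 0 0 0.6" --pt "0 0 0 0 0 0 0.6" --pt "0 0 0 0 0 0 0.6" --squeeze 40

```text
time_s: 36.95
ee_pos: [0.5593, 0.1001, 0.04]
eef_rot: [3.138, 0.002, 1.573]
force: [1.4, -0.3, 0.3]
grip_width: 0.046
grip_force: 0.0
```

```bash
python3 - <<'E'
from h import *
m=ctrl.camera_model("scene")
for y in(.081,.091):
    q=px(m,[[.535,y-.058,.032],[.585,y-.058,.032]]);print((q-[314-70,223-50])*5)
rel();m=ctrl.camera_model("wrist");np.save("wm9.npy",m,allow_pickle=True);im=ctrl.camera("wrist");save(im,"pics/w9.png")
u=px(m,[[.56,.1235,.036],[.535,.1235,.032],[.585,.1235,.032],[.535,.023,.032],[.585,.023,.032]]);print(u)
E
```

```text
[[302.13602056 327.64905009]
 [409.16565661 325.401139  ]]
[[301.92564783 313.93767565]
 [408.34581401 311.70998146]]
t 36.95 p [0.5593 0.1001 0.04  ] rpy [1.798e+02 1.000e-01 9.010e+01] q [ 0.11  0.53  1.62 -0.    0.99  0.11] w 0.046 gf 0.0 F [ 1.4 -0.3  0.3]
[[325.28067323 236.44983299]
 [270.60325838 233.91897295]
 [379.71244432 234.06716985]
 [276.09395488 420.12456395]
 [372.43188168 420.1407647 ]]
```

View pics/w9.png

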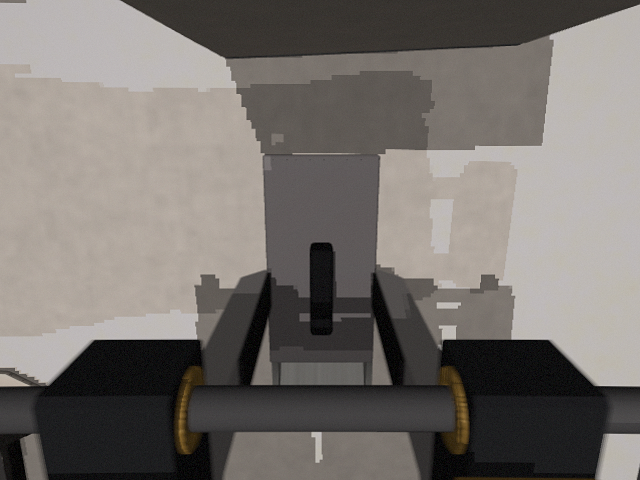

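The lid is back, with its edge at row 360 and the spout open below it. The lip is hidden, so I'll check the actual slide from higher.

Call:
jog_arm --pt "-0.02 0 -0.04 0 0 0 0.6" --pt "-0.04 0 -0.04 0 0 0 0.6" --pt "-0.04 0 -0.04 0 0 0 0.6" --pt "0 0 0 0 0 0 0.6" --pt "0 0 0 0 0 0 0.6"

```text
time_s: 37.5
ee_pos: [0.5591, 0.0091, 0.1512]
eef_rot: [3.137, 0.002, 1.571]
force: [0.5, 1.1, -0.6]
grip_width: 0.0753
grip_force: 0.0
```

```bash
python3 - <<'E'
from h import *
rel();m=ctrl.camera_model("wrist");np.save("wm10.npy",m,allow_pickle=True);im=ctrl.camera("wrist");save(im[:360,160:480],"pics/w10.png")
E
```

```text
t 37.5 p [0.5591 0.0091 0.1512] rpy [1.797e+02 1.000e-01 9.000e+01] q [-0.05  0.37  1.56 -0.    1.21 -0.05] w 0.0753 gf 0.0 F [ 0.5  1.1 -0.6]
```

View pics/w10.png

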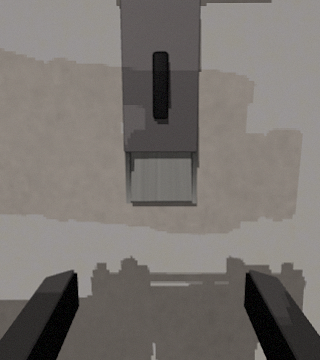

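The lip is at (130-196, 205) and the lid's front edge at (127-198, 152) in the crop. That was my 15th picture, one over the limit of 14, so from here I'll work from numbers only.

```bash
python3 - <<'E'
from h import *
m=np.load("wm10.npy",allow_pickle=True).item()
l=w(m,[(290,205),(356,205)],.032);f=w(m,[(287,152),(358,152)],.036);g=w(m,[(312,51),(330,51),(312,119),(330,119)],.050)
print(l.round(4),f.round(4),g.mean(0).round(4));print("open",f[:,1].mean()-l[:,1].mean())
rel([l[:,0].mean(),l[:,1].mean()+.058+.0066,.0117])
E
```

```text
[[0.5362 0.0222 0.032 ]
 [0.5834 0.0222 0.032 ]] [[0.5352 0.06   0.036 ]
 [0.5836 0.06   0.036 ]] [0.5583 0.102  0.05  ]
open 0.03778606201891614
t 37.55 p [0.5587 0.0099 0.1502] rpy [1.798e+02 1.000e-01 9.010e+01] q [-0.05  0.37  1.56 -0.    1.21 -0.05] w 0.0753 gf 0.0 F [-0.8  0.3 -1. ]
rel [np.float64(0.5598390746371305), np.float64(0.08679140148432683), 0.0117] [0.0771 0.0009 0.1384]
```

Call:
jog_arm --pt "0.04 0.001 0.02 0 0 0 0.6" --pt "0.037 0 0.03 0 0 0 0.6" --pt "0 0 0.035 0 0 0 0.6" --pt "0 0 0.035 0 0 0 0.6" --pt "0 0 0.018 0 0 0 0.6"

```text
time_s: 38.05
ee_pos: [0.5579, 0.0877, 0.0083]
eef_rot: [-3.139, 0.002, 1.575]
force: [-0.2, -0.1, 0.5]
grip_width: 0.075
grip_force: 0.0
```

Call:
jog_arm --pt "0 0 0 0 0 0 0.6" --pt "0 0 0 0 0 0 -1" --pt "0 0 0 0 0 0 -1" --pt "0 0 0 0 0 0 -1" --pt "0 0 0 0 0 0 -1"

```text
time_s: 38.55
ee_pos: [0.5608, 0.0865, 0.0136]
eef_rot: [3.137, 0.001, 1.573]
force: [-1.7, 1.2, 4.2]
grip_width: 0.0494
grip_force: 40.0
```

Call:
jog_arm --pt "0 0 0 0 0 0 -1" --pt "0 0 0 0 0 0 -1"

```text
time_s: 38.75
ee_pos: [0.5608, 0.0865, 0.0136]
eef_rot: [3.137, 0.001, 1.573]
force: [-2.1, 0.3, 7.0]
grip_width: 0.0499
grip_force: 40.0
```

```bash
python3 - <<'E'
from fk import *
rel()
# waypoints: lift, over, tilt about lip
o,p,r=obs()
lip0=p+r.apply(LIP);print("lip",lip0)
q=o["qpos"]
for n,(P,Q) in {"up":(p+[0,0,.19],r),"over":(lippose([.578,.272,.195],90,0))}.items():
    q,e=ik(P,Q,q);print(n,P.round(4),q.round(2),e)
for T in range(10,91,10):
    P,Q=lippose([.578,.272,.175],90,T);q,e=ik(P,Q,q);print(T,P.round(4),q.round(2),round(e,4))
E
```

```text
t 38.75 p [0.5608 0.0865 0.0136] rpy [1.797e+02 1.000e-01 9.010e+01] q [ 0.09  0.56  1.63 -0.    0.94  0.09] w 0.0499 gf 40.0 F [-2.1  0.3  7. ]
lip [0.56080262 0.02351105 0.0347109 ]
up [0.5608 0.0865 0.2036] [ 0.09  0.34  1.48 -0.    1.32  0.09] 2.9660200601899314e-11
over [0.578 0.335 0.174] [0.47 0.59 1.18 0.   1.37 0.47] 1.1532045741176064e-10
10 [0.578  0.3377 0.1653] [0.41 0.55 1.27 0.17 1.25 0.36] 0.0
20 [0.578  0.3384 0.1768] [0.34 0.51 1.33 0.35 1.2  0.23] 0.0
30 [0.578  0.3371 0.1883] [0.28 0.48 1.4  0.55 1.17 0.08] 0.0
40 [0.578  0.3338 0.1994] [ 0.21  0.47  1.45  0.75  1.17 -0.08] 0.0
50 [0.578  0.3286 0.2098] [ 0.14  0.48  1.5   0.95  1.21 -0.23] 0.0
60 [0.578  0.3217 0.2191] [ 0.09  0.5   1.54  1.13  1.27 -0.38] 0.0
70 [0.578  0.3133 0.227 ] [ 0.04  0.54  1.57  1.29  1.36 -0.5 ] 0.0
80 [0.578  0.3036 0.2334] [ 0.    0.59  1.6   1.43  1.47 -0.61] 0.0
90 [0.578 0.293 0.238] [-0.02  0.66  1.61  1.55  1.59 -0.7 ] 0.0
```

Call:
jog_arm --pt "0 0 -0.01 0 0 0 -1" --pt "0 0 -0.02 0 0 0 -1" --pt "0 0 -0.03 0 0 0 -1" --pt "0 0 -0.03 0 0 0 -1" --pt "0 0 -0.03 0 0 0 -1"

```text
time_s: 39.25
ee_pos: [0.5597, 0.0865, 0.1344]
eef_rot: [3.138, 0.002, 1.573]
force: [0.4, 0.3, -3.1]
grip_width: 0.0494
grip_force: 40.0
```

Call:
jog_arm --pt "0 0 -0.03 0 0 0 -1" --pt "0 0 -0.02 0 0 0 -1" --pt "0 0 -0.01 0 0 0 -1" --pt "0 0 0 0 0 0 -1" --pt "0 0 0 0 0 0 -1"

```text
time_s: 39.75
ee_pos: [0.5593, 0.0866, 0.1917]
eef_rot: [3.139, 0.002, 1.573]
force: [0.2, 0.3, -3.3]
grip_width: 0.0497
grip_force: 40.0
```

```bash
python3 - <<'E'
from h import *
rel([.578,.35,.2])
E
```

```text
t 39.75 p [0.5593 0.0866 0.1917] rpy [1.799e+02 1.000e-01 9.010e+01] q [ 0.09  0.35  1.49 -0.    1.3   0.09] w 0.0497 gf 40.0 F [ 0.2  0.3 -3.3]
rel [0.578, 0.35, 0.2] [ 0.2633  0.0192 -0.0087]
```

Call:
jog_arm --pt "0.015 0.001 -0.004 0 0 0 -1" --pt "0.03 0.002 -0.005 0 0 0 -1" --pt "0.03 0.002 0 0 0 0 -1" --pt "0.03 0.002 0 0 0 0 -1" --pt "0.03 0.002 0 0 0 0 -1"

```text
time_s: 40.25
ee_pos: [0.568, 0.2237, 0.2006]
eef_rot: [3.139, 0.002, 1.573]
force: [0.9, 0.3, -3.2]
grip_width: 0.05
grip_force: 40.0
```

Call:
jog_arm --pt "0.03 0.002 0 0 0 0 -1" --pt "0.03 0.002 0 0 0 0 -1" --pt "0.03 0.003 0 0 0 0 -1" --pt "0.025 0.002 0 0 0 0 -1" --pt "0.013 0.001 0 0 0 0 -1"

```text
time_s: 40.75
ee_pos: [0.5773, 0.3522, 0.1999]
eef_rot: [3.14, 0.002, 1.575]
force: [0.5, -0.2, -2.7]
grip_width: 0.0496
grip_force: 40.0
```

Call:
jog_arm --pt "0 0 0 0 0 0 -1" --pt "0.0015 0 -0.0066 0 0.1 0 -1" --pt "0.0015 0 -0.0066 0 0.1 0 -1" --pt "0.0015 0 -0.0066 0 0.1 0 -1" --pt "0.0015 0 -0.0066 0 0.1 0 -1"

```text
time_s: 41.25
ee_pos: [0.5783, 0.3506, 0.2288]
eef_rot: [3.136, -0.402, 1.573]
force: [0.3, 0.3, -2.8]
grip_width: 0.0493
grip_force: 40.0
```

```bash
python3 - <<'E'
from fk import *
rel();o,p,r=obs();print("lip",(p+r.apply([-.065,0,-.018])).round(4))
E
```

```text
t 41.25 p [0.5783 0.3506 0.2288] rpy [179.7 -23.   90.1] q [0.34 0.47 1.28 0.4  1.27 0.24] w 0.0493 gf 40.0 F [ 0.3  0.3 -2.8]
lip [0.5784 0.2838 0.2199]
```

Call:
jog_arm --pt "-0.008 0 0.018 0 0 0 -1" --pt "-0.0075 0 0.018 0 0 0 -1" --pt "0.0015 0 -0.0066 0 0.1 0 -1" --pt "0.0015 0 -0.0066 0 0.1 0 -1" --pt "0.0015 0 -0.0066 0 0.1 0 -1"

```text
time_s: 41.75
ee_pos: [0.5783, 0.3448, 0.2089]
eef_rot: [3.135, -0.702, 1.575]
force: [0.2, 1.2, -2.7]
grip_width: 0.0499
grip_force: 40.0
```

Call:
jog_arm --pt "0.0015 0 -0.0066 0 0.1 0 -1" --pt "0.0015 0 -0.0066 0 0.1 0 -1" --pt "0.0015 0 -0.0066 0 0.1 0 -1" --pt "0.0015 0 -0.0066 0 0.1 0 -1" --pt "0.0015 0 -0.0066 0 0.1 0 -1"

```text
time_s: 42.25
ee_pos: [0.5784, 0.3235, 0.2351]
eef_rot: [3.127, -1.202, 1.583]
force: [0.2, -0.5, -2.7]
grip_width: 0.0497
grip_force: 40.0
```

Call:
jog_arm --pt "0.0015 0 -0.0066 0 0.1 0 -1" --pt "0.0015 0 -0.0066 0 0.1 0 -1" --pt "0 0 0 0 0 0 -1" --pt "0 0 0 0 0 0 -1" --pt "0 0 0 0 0 0 -1"

```text
time_s: 42.75
ee_pos: [0.5782, 0.3136, 0.2423]
eef_rot: [3.111, -1.396, 1.603]
force: [-0.1, -0.4, -2.3]
grip_width: 0.0492
grip_force: 40.0
```

```bash
cat >> h.py <<'E'
def greens(n,mn=4):
    im=ctrl.camera(n);g=cv2.inRange(cv2.cvtColor(im,cv2.COLOR_RGB2HSV),(45,100,30),(85,255,255))
    k,l,s,c=cv2.connectedComponentsWithStats(g);m=ctrl.camera_model(n)
    for i in range(1,k):
        if s[i,4]>=mn: print(n,s[i],w(m,c[i],.09).round(3))
    return im
E
python3 - <<'E'
from fk import *
rel();o,p,r=obs();print("lip",(p+r.apply([-.065,0,-.018])).round(4))
for n in("wrist","top","scene"): save(greens(n),f"pics/{n}11.png")
E
```

```text
t 42.75 p [0.5782 0.3136 0.2423] rpy [178.3 -80.   91.8] q [ 0.02  0.58  1.59  1.44  1.46 -0.6 ] w 0.0492 gf 40.0 F [-0.1 -0.4 -2.3]
lip [0.5786 0.2846 0.1815]
top [161 226  10   8  61] [[0.58  0.288 0.09 ]]
top [183 226   4   8  23] [[0.58  0.247 0.09 ]]
```

Call:
jog_arm --pt "0 0 0 0 0.1 0 -1" --pt "0.01 0 0 0 0 0 -1" --pt "-0.01 0 0 0 0 0 -1" --pt "0.01 0 0 0 0 0 -1" --pt "-0.01 0 0 0 0 0 -1"

```text
time_s: 43.4
ee_pos: [0.5786, 0.3137, 0.2442]
eef_rot: [3.029, -1.497, 1.685]
force: [-0.1, 0.5, -2.5]
grip_width: 0.05
grip_force: 40.0
```

Call:
jog_arm --pt "0 0 0 0 -0.1 0 -1" --pt "0 0 0 0 -0.15 0 -1" --pt "0.02 0 -0.01 0 -0.15 0 -1" --pt "0.02 0 -0.01 0 -0.15 0 -1" --pt "0.02 0 -0.01 0 -0.15 0 -1"

```text
time_s: 43.9
ee_pos: [0.5784, 0.3129, 0.3099]
eef_rot: [3.132, -0.792, 1.576]
force: [0.5, 0.3, -2.3]
grip_width: 0.0502
grip_force: 40.0
```

Call:
jog_arm --pt "0.02 0 -0.01 0 -0.15 0 -1" --pt "0 0 -0.02 0 -0.15 0 -1" --pt "0 0 -0.02 0 -0.15 0 -1" --pt "0 0 0 0 -0.15 0 -1" --pt "0 0 0 0 -0.15 0 -1"

```text
time_s: 44.4
ee_pos: [0.578, 0.2987, 0.365]
eef_rot: [3.134, -0.043, 1.572]
force: [-0.4, -1.1, -3.1]
grip_width: 0.0495
grip_force: 40.0
```

```bash
python3 - <<'E'
from fk import *
rel([.56,.1,.25])
for n in("wrist","top","scene"): save(greens(n),f"pics/{n}12.png")
E
```

```text
t 44.4 p [0.578  0.2987 0.365 ] rpy [179.6  -2.5  90.1] q [0.41 0.48 0.92 0.04 1.72 0.41] w 0.0495 gf 40.0 F [-0.4 -1.1 -3.1]
rel [0.56, 0.1, 0.25] [-0.2035 -0.0189  0.1062]
top [178 217   7  13  45] [[0.593 0.255 0.09 ]]
top [184 225   5  15  50] [[0.574 0.245 0.09 ]]
top [161 228   8  13  46] [[0.572 0.29  0.09 ]]
```

The top camera counts three bars in the hopper. I'm returning the tin to the mat.

Call:
jog_arm --pt "-0.02 -0.002 0 0 -0.044 0 -1" --pt "-0.04 -0.003 0.01 0 0 0 -1" --pt "-0.04 -0.003 0.01 0 0 0 -1" --pt "-0.04 -0.003 0.01 0 0 0 -1" --pt "-0.04 -0.003 0.01 0 0 0 -1"

```text
time_s: 45.05
ee_pos: [0.5636, 0.1172, 0.3207]
eef_rot: [3.137, -0.008, 1.572]
force: [0.8, 0.7, -1.7]
grip_width: 0.0494
grip_force: 40.0
```

Call:
jog_arm --pt "-0.04 -0.003 0.01 0 0 0 -1" --pt "-0.04 -0.003 0.01 0 0 0 -1" --pt "-0.04 -0.003 0.01 0 0 0 -1" --pt "-0.04 -0.003 0.01 0 0 0 -1" --pt "-0.04 -0.003 0.01 0 0 0 -1"

```text
time_s: 45.55
ee_pos: [0.5489, -0.0826, 0.2699]
eef_rot: [3.136, -0.007, 1.571]
force: [1.0, -0.3, -2.7]
grip_width: 0.0498
grip_force: 40.0
```

Call:
jog_arm --pt "-0.04 -0.003 0.01 0 0 0 -1" --pt "-0.04 -0.003 0.02 0 0 0 -1" --pt "-0.04 -0.003 0.02 0 0 0 -1" --pt "-0.04 -0.003 0.02 0 0 0 -1" --pt "-0.04 -0.003 0.02 0 0 0 -1"

```text
time_s: 46.05
ee_pos: [0.5344, -0.2822, 0.1786]
eef_rot: [3.135, -0.006, 1.57]
force: [0.2, 0.1, -2.0]
grip_width: 0.0498
grip_force: 40.0
```

Call:
jog_arm --pt "0 0 0 0 0 0.07 -1" --pt "0 0 0 0 0 0.137 -1" --pt "0 0 0 0 0 0.137 -1" --pt "0 0 0 0 0 0.137 -1" --pt "0 0 0 0 0 0.137 -1"

```text
time_s: 46.55
ee_pos: [0.5348, -0.2806, 0.1793]
eef_rot: [3.141, -0.009, 0.947]
force: [-0.1, -0.1, -2.0]
grip_width: 0.0497
grip_force: 40.0
```

Call:
jog_arm --pt "0 0 0 0 0 0.137 -1" --pt "0 0 0 0 0 0.137 -1" --pt "0 0 0 0 0 0.137 -1" --pt "0 0 0 0 0 0.137 -1" --pt "0 0 0 0 0 0.137 -1"

```text
time_s: 47.05
ee_pos: [0.5348, -0.2806, 0.1793]
eef_rot: [-3.137, -0.008, 0.262]
force: [0.5, -0.5, -1.5]
grip_width: 0.0494
grip_force: 40.0
```

Call:
jog_arm --pt "0 0 0 0 0 0.137 -1" --pt "0 0 0 0 0 0.137 -1" --pt "0 0 0 0 0 0.137 -1" --pt "0 0 0 0 0 0.137 -1" --pt "0 0 0 0 0 0.07 -1"

```text
time_s: 47.55
ee_pos: [0.5348, -0.2806, 0.1793]
eef_rot: [-3.133, -0.003, -0.356]
force: [0.5, 0.5, -2.0]
grip_width: 0.0496
grip_force: 40.0
```

Call:
jog_arm --pt "0 0 0 0 0 0 -1" --pt "0 0 0 0 0 0 -1"

```text
time_s: 47.75
ee_pos: [0.535, -0.2804, 0.1794]
eef_rot: [-3.135, -0.003, -0.347]
force: [0.4, -1.1, -2.4]
grip_width: 0.0496
grip_force: 40.0
```

```bash
python3 - <<'E'
from fk import *
rel([.5332,-.2838,.0176])
E
```

```text
t 47.75 p [ 0.535  -0.2804  0.1794] rpy [-179.6   -0.2  -19.9] q [-0.55  0.44  1.39  0.01  1.31  1.37] w 0.0496 gf 40.0 F [ 0.4 -1.1 -2.4]
rel [0.5332, -0.2838, 0.0176] [-0.001   0.0049  0.1618]
```

Call:
jog_arm --pt "-0.001 0.003 0.04 0 0 0 -1" --pt "0 0 0.04 0 0 0 -1" --pt "0 0 0.04 0 0 0 -1" --pt "0 0 0.025 0 0 0 -1" --pt "0 0 0.01 0 0 0 -1"

```text
time_s: 48.25
ee_pos: [0.5328, -0.2813, 0.0218]
eef_rot: [-3.135, 0.001, -0.347]
force: [0.9, -0.2, -2.1]
grip_width: 0.0494
grip_force: 40.0
```

Call:
jog_arm --pt "0 0 0 0 0 0 -1" --pt "0 0 0.002 0 0 0 -1" --pt "0 0 0.002 0 0 0 -1" --pt "0 0 0 0 0 0 -1" --pt "0 0 0 0 0 0 -1"

```text
time_s: 48.75
ee_pos: [0.5344, -0.2819, 0.0211]
eef_rot: [-3.136, -0.003, -0.348]
force: [-0.7, -0.9, -2.6]
grip_width: 0.0501
grip_force: 40.0
```

Call:
jog_arm --pt "0 0 0.001 0 0 0 -1" --pt "0 0 0.001 0 0 0 -1" --pt "0 0 0 0 0 0 -1"

```text
time_s: 49.05
ee_pos: [0.5341, -0.2818, 0.0183]
eef_rot: [-3.136, -0.002, -0.348]
force: [0.7, 0.3, -1.4]
grip_width: 0.0495
grip_force: 40.0
```

Call:
jog_arm --pt "0 0 0.001 0 0 0 -1" --pt "0 0 0 0 0 0 -1" --pt "0 0 0 0 0 0 -1"

```text
time_s: 49.35
ee_pos: [0.5341, -0.2818, 0.0174]
eef_rot: [-3.136, -0.002, -0.348]
force: [-0.8, -0.2, -2.4]
grip_width: 0.0496
grip_force: 40.0
```

Call:
jog_arm --pt "0 0 0.0005 0 0 0 -1" --pt "0 0 0 0 0 0 -1" --pt "0 0 0 0 0 0 -1"

```text
time_s: 49.65
ee_pos: [0.5342, -0.2818, 0.017]
eef_rot: [-3.136, -0.002, -0.348]
force: [-0.1, 0.9, -1.4]
grip_width: 0.0496
grip_force: 40.0
```

Call:
jog_arm --pt "0 0 0.0007 0 0 0 -1" --pt "0 0 0 0 0 0 -1" --pt "0 0 0 0 0 0 0.6" --pt "0 0 0 0 0 0 0.6" --pt "0 0 0 0 0 0 0.6" --squeeze 20

```text
time_s: 50.15
ee_pos: [0.5342, -0.2818, 0.0162]
eef_rot: [-3.136, -0.002, -0.348]
force: [-0.8, 0.1, 0.9]
grip_width: 0.0708
grip_force: 0.0
```

Call:
jog_arm --pt "0 0 -0.015 -0.005 0 0 0.6" --pt "0 0 -0.013 0 0 0 0.6" --pt "0.0141 0 0 0 0 0 0.3" --pt "0 0 0 0 0 0 0.3" --pt "0 0 0 0 0 0 0.3"

```text
time_s: 50.65
ee_pos: [0.5472, -0.2866, 0.0447]
eef_rot: [-3.141, -0.002, -0.348]
force: [-0.2, -0.0, 0.0]
grip_width: 0.0615
grip_force: 0.0
```

```bash
python3 - <<'E'
from fk import *
rel();m=ctrl.camera_model("wrist");im=ctrl.camera("wrist");save(im,"pics/w13.png")
hsv=cv2.cvtColor(im,cv2.COLOR_RGB2HSV)
# dark grip bar columns/rows & lid edges along grip row
g=im.max(2)
for r in range(160,340,12): print(r,"".join("#" if v<45 else "+" if v<75 else "-" if v<110 else "." for v in g[r,230:420:3]))
E
```

```text
t 50.65 p [ 0.5472 -0.2866  0.0447] rpy [-1.80e+02 -1.00e-01 -1.99e+01] q [-0.54  0.61  1.46  0.    1.06  1.38] w 0.0615 gf 0.0 F [-0.2 -0.   0. ]
160 .............----------------....----------------+..............
172 .....------+-------------------------------------+---------.....
184 ..-..---------------------------------------------..............
196 ..--.-------+++-++--+---------------------------------.----..---
208 .....-------++++++++++++++++++++++-++---++++++++--------------.-
220 ...---------+++++++++++++++++++++++++++++++++++++-------------..
232 ...-.-------+++++++++++++++++++++++++++++++++++++---------.-----
244 ....--------+++++++++++++++#######+++++++++++++++---------.-.---
256 ....-.------+++++++++++++++########++++++++++++++---------.----.
268 .............++++++++++++++########++++++++++++++---------------
280 ++++++##.....++++++++++++++########++++++++++++++-----##++++++++
292 ++++####.....++++++++++++++########++++++++++++++----+####++++++
304 ++######.....++++++++++++++########+++++++++++++-----#######++++
316 #######......-..--.--.----.########+++++++++++++-.....-######+++
328 ######...........---------.########+++++++++++++........#######+
```

Call:
jog_arm --pt "0 0 0.001 0 0 0 -1" --pt "0 0 0 0 0 0 -1" --pt "0 0 0 0 0 0 -1" --pt "0 0 0 0 0 0 -1" --pt "0 0 0 0 0 0 -1"

```text
time_s: 51.2
ee_pos: [0.5473, -0.2867, 0.0432]
eef_rot: [-3.141, -0.002, -0.348]
force: [-0.4, 0.4, 0.5]
grip_width: 0.0243
grip_force: 0.0
```

Call:
jog_arm --pt "0 0 0 0 0 0 -1" --pt "-0.006 0 0 0 0 0 -1" --pt "-0.01 0 0 0 0 0 -1" --pt "-0.01 0 0 0 0 0 -1" --pt "-0.0105 0 0 0 0 0 -1"

```text
time_s: 51.7
ee_pos: [0.5124, -0.274, 0.0432]
eef_rot: [-3.141, -0.002, -0.348]
force: [1.2, -0.6, -0.5]
grip_width: 0.01
grip_force: 20.0
```

Call:
jog_arm --pt "0 0 0 0 0 0 -1" --pt "0 0 0 0 0 0 -1" --pt "0 0 0 0 0 0 -0.3" --pt "0 0 0 0 0 0 0.3" --pt "0 0 0 0 0 0 0.3"

```text
time_s: 52.2
ee_pos: [0.5132, -0.2742, 0.0431]
eef_rot: [-3.141, -0.002, -0.348]
force: [0.1, 0.0, 0.1]
grip_width: 0.0303
grip_force: 0.0
```

Call:
jog_arm --pt "-0.01 0 -0.03 0 0 0 0.6" --pt "-0.04 0 -0.04 0 0 0 0.6" --pt "-0.02 0 -0.04 0 0 0 0.6" --pt "0 0 0 0 0 0 0.6" --pt "0 0 0 0 0 0 0.6"

```text
time_s: 52.7
ee_pos: [0.4516, -0.2521, 0.1492]
eef_rot: [3.142, -0.004, -0.348]
force: [1.1, -0.2, 0.2]
grip_width: 0.0704
grip_force: 0.0
```

```bash
python3 - <<'E'
from fk import *
rel();m=ctrl.camera_model("wrist");im=ctrl.camera("wrist");save(im,"pics/w14.png")
g=im.max(2);hsv=cv2.cvtColor(im,cv2.COLOR_RGB2HSV);bl=cv2.inRange(hsv,(105,120,30),(125,255,255))
for r in range(20,330,10): print(r,"".join("B" if b else "#" if v<45 else "+" if v<75 else "-" if v<110 else "." for v,b in zip(g[r,200:440:3],bl[r,200:440:3])))
# expected lid corners for shut lid
t=np.array([.527,-.2805]);
a=np.radians(-20);ex=np.array([np.cos(a),np.sin(a)]);ey=np.array([-np.sin(a),np.cos(a)])
t=np.array([.5342,-.2818])-.0066*ex
P=[[*(t+x*ex+y*ey),.039] for x,y in((42,25),(42,-25),(-58,-25),(-58,25)) for x,y in[(x/1000,y/1000)]];print(t,px(m,P).round(0))
E
```

```text
t 52.7 p [ 0.4516 -0.2521  0.1492] rpy [180.   -0.2 -20. ] q [-0.58  0.28  1.68  0.    1.17  1.34] w 0.0704 gf 0.0 F [ 1.1 -0.2  0.2]
20 .....................BBBBBBBBBBBBBBBBBBBBBBBBBBBBBBBBBBBBBBBBB..................
30 .....................BBBBBB-------------------.---.---BBBBBBBB.....-............
40 ......................BBBBB---.----------.------------BBBBBBBB................-.
50 ......................BBBBB.--..-------.-------.------BBBBBBB...................
60 ......................BBBBBB---..--.-..---...----.----BBBBBBB-..........-..-....
70 ......................BBBBBB.--.--.--------...----..--BBBBBBB-...-..............
80 ......................BBBBBB-----------.---.------.---BBBBBBB.....-.-...........
90 ......................BBBBBB.-..----.-+####+-..-------BBBBBBB.....-.......--....
100 ......................BBBBBB-+--+--+.+#####+-...-.----BBBBBBB.-....-......-.....
110 ......................BBBBBB++++++++++#####++++++++---BBBBBBB................-..
120 ......................BBBBBB++++++++++#####++++++++++BBBBBBB-.........-.-.-.....
130 .......................BBBBB+++++++
[... 1039 characters left out ...]
..........................
260 ..........................................................-..........-..........
270 ............--......................................................+-..--....-.
280 ....++++++++###.............................................--....-##+++++++++-.
290 ..++++++++#####.................................-.---.............+####+++++++++
300 +++++++++######.................................-..-......--.-....+######+++++++
310 +++++++########.................................-.................-#######++++++
320 +++++########-.....................................................-########++++
[ 0.52799803 -0.27954267] [[280.  34.]
 [360.  34.]
 [356. 192.]
 [284. 192.]]
```

```bash
python3 - <<'E'
import cv2
im=cv2.imread("pics/w14.png")
for c in(295,345): 
    for a,b in((18,44),(174,204)): print(c,a,[tuple(int(x) for x in im[r,c]) for r in range(a,b,2)])
for r in (60,): print([ (c,tuple(int(x) for x in im[r,c])) for c in list(range(274,292,3))+list(range(352,370,3))])
E
```

```text
295 18 [(161, 77, 36), (160, 77, 34), (160, 77, 34), (162, 77, 31), (112, 76, 67), (102, 103, 109), (104, 104, 110), (102, 101, 107), (101, 101, 107), (101, 100, 105), (104, 104, 108), (99, 100, 106), (102, 102, 107)]
295 174 [(42, 43, 46), (43, 44, 46), (45, 45, 47), (45, 45, 47), (45, 44, 48), (40, 41, 44), (66, 70, 70), (62, 66, 70), (76, 53, 44), (126, 63, 33), (143, 67, 28), (142, 65, 24), (133, 133, 138), (140, 147, 156), (142, 150, 159)]
345 18 [(162, 77, 33), (161, 77, 33), (164, 80, 37), (123, 58, 23), (78, 72, 76), (101, 104, 109), (102, 101, 107), (102, 104, 105), (101, 103, 107), (101, 101, 107), (101, 101, 106), (103, 102, 108), (100, 100, 106)]
345 174 [(38, 39, 40), (45, 44, 46), (46, 45, 47), (41, 42, 44), (45, 46, 47), (39, 40, 43), (65, 64, 67), (65, 66, 68), (60, 38, 32), (110, 49, 20), (132, 61, 28), (141, 62, 22), (134, 132, 136), (141, 147, 157), (142, 147, 157)]
[(274, (162, 78, 34)), (277, (163, 80, 37)), (280, (150, 67, 24)), (283, (101, 102, 110)), (286, (104, 103, 108)), (289, (98, 101, 106)), (352, (100, 101, 108)), (355, (103, 101, 107)), (358, (102, 103, 111)), (361, (100, 47, 18)), (364, (98, 49, 20)), (367, (140, 67, 29))]
```

The lid is back on the tin. The visible lip strip is about 3 mm, so the lid's x is about -4 to -5 mm, which is within tolerance. Next is the treadle.

Call:
jog_arm --pt "0 0 -0.02 0 0 -0.116 -1" --pt "0 0 0 0 0 -0.116 -1" --pt "0 0 0 0 0 -0.116 -1" --pt "-0.002 -0.037 0 0 0 0 -1" --pt "-0.002 -0.037 0 0 0 0 -1"

```text
time_s: 53.25
ee_pos: [0.447, -0.1772, 0.1664]
eef_rot: [-3.14, 0.001, -0.001]
force: [0.0, -0.4, 0.9]
grip_width: 0.0388
grip_force: 0.0
```

Call:
jog_arm --pt "-0.002 -0.037 0 0 0 0 -1" --pt "-0.002 -0.037 0 0 0 0 -1" --pt "-0.002 -0.037 0 0 0 0 -1" --pt "-0.002 -0.037 0 0 0 0 -1" --pt "-0.002 -0.037 0 0 0 0 -1"

```text
time_s: 53.75
ee_pos: [0.437, 0.0087, 0.1669]
eef_rot: [3.141, 0.001, -0.0]
force: [-0.0, -0.1, -0.1]
grip_width: 0.0012
grip_force: 0.0
```

Call:
jog_arm --pt "-0.002 -0.037 0 0 0 0 -1" --pt "-0.002 -0.037 0 0 0 0 -1" --pt "-0.002 -0.037 0 0 0 0 -1" --pt "-0.002 -0.037 0 0 0 0 -1" --pt "-0.002 -0.037 0 0 0 0 -1"

```text
time_s: 54.25
ee_pos: [0.427, 0.1937, 0.1667]
eef_rot: [3.14, 0.0, 0.0]
force: [0.5, -0.7, 0.8]
grip_width: 0.0002
grip_force: 0.0
```

Call:
jog_arm --pt "-0.002 -0.037 0 0 0 0 -1" --pt "-0.002 -0.037 0 0 0 0 -1" --pt "0 0 0 0 0 0 -1" --pt "0 0 0 0 0 0 -1"

```text
time_s: 54.65
ee_pos: [0.4231, 0.2664, 0.1666]
eef_rot: [3.14, 0.0, 0.001]
force: [0.4, -0.4, 0.6]
grip_width: 0.0004
grip_force: 0.0
```

```bash
python3 - <<'E'
from fk import *
rel([.422,.268,.05])
m=ctrl.camera_model("wrist");im=ctrl.camera("wrist");save(im,"pics/w15.png")
g=im.max(2)
for r in range(40,400,15): print(r,"".join("#" if v<45 else "+" if v<75 else "-" if v<110 else "." for v in g[r,120:520:5]))
print(px(m,[[.395,.238,.05],[.395,.298,.05],[.422,.268,.043],[.51,.238,.02],[.51,.298,.02]]).round(0))
greens("top")
E
```

```text
t 54.65 p [0.4231 0.2664 0.1666] rpy [1.799e+02 0.000e+00 1.000e-01] q [ 0.49  0.23  1.71 -0.    1.21  2.06] w 0.0004 gf 0.0 F [ 0.4 -0.4  0.6]
rel [0.422, 0.268, 0.05] [-0.001  -0.0018  0.1166]
40 .........++++++++++++----------------------------------------------.............
55 ..........++++++---------------------------------------------------.+...........
70 ........---.....................................................................
85 ....................................................--++++++++-+++-.............
100 .................-++++-------++##+####+.......--.-..............................
115 .............................................---.-..............................
130 ...............................-+++++++########+................................
145 ................................+++++++######+##-------.........................
160 ................................++++++##########-------.........................
175 ................................++++++#########+-------.........................
190 ................................+##############+-------
[... 592 characters left out ...]
............................
310 ..................................+++++++#++++++................................
325 .................................++++++++#++++++................................
340 +++++++++++++++.++#####################+########################+###############
355 +++++++++++++++-#######################++###########################+#####++#+##
370 +++++++++++++++########################+.#+#########################++###+######
385 #######################################+##+#########################+###########
[[359. 259.]
 [278. 259.]
 [319. 221.]
 [360.  96.]
 [278.  96.]]
top [178 217  11  23 100] [[0.584 0.25  0.09 ]]
top [161 228   8  13  46] [[0.572 0.29  0.09 ]]
```

Call:
jog_arm --pt "-0.001 -0.001 0.04 0 0 0 -1" --pt "0 0 0.04 0 0 0 -1" --pt "0 0 0.03 0 0 0 -1" --pt "0 0 0.005 0 0 0 -1" --pt "0 0 0 0 0 0 -1"

```text
time_s: 55.25
ee_pos: [0.4228, 0.2664, 0.0532]
eef_rot: [3.141, -0.001, -0.001]
force: [-0.1, -0.0, 0.4]
grip_width: 0.0006
grip_force: 0.0
```

Call:
jog_arm --pt "0 0 0.006 0 0 0 -1" --pt "0 0 0.006 0 0 0 -1" --pt "0 0 0.006 0 0 0 -1" --pt "0 0 0.004 0 0 0 -1" --pt "0 0 0 0 0 0 -1"

```text
time_s: 55.75
ee_pos: [0.4227, 0.2672, 0.031]
eef_rot: [3.141, -0.002, -0.0]
force: [-1.3, 0.4, 6.4]
grip_width: 0.0006
grip_force: 2.4
```

Call:
jog_arm --pt "0 0 0.004 0 0 0 -1" --pt "0 0 0.002 0 0 0 -1" --pt "0 0 0 0 0 0 -1"

```text
time_s: 56.05
ee_pos: [0.4226, 0.2672, 0.0253]
eef_rot: [3.141, -0.002, -0.0]
force: [-3.3, -0.5, 7.0]
grip_width: 0.0009
grip_force: 3.0
```

Call:
jog_arm --pt "0 0 0.002 0 0 0 -1" --pt "0 0 0.002 0 0 0 -1" --pt "0 0 0 0 0 0 -1"

```text
time_s: 56.35
ee_pos: [0.4225, 0.2672, 0.0215]
eef_rot: [3.141, -0.001, -0.0]
force: [-4.8, 0.3, 7.8]
grip_width: 0.0004
grip_force: 3.7
```

Call:
jog_arm --pt "0 0 0.001 0 0 0 -1" --pt "0 0 0 0 0 0 -1"

```text
time_s: 56.55
ee_pos: [0.4225, 0.2672, 0.0212]
eef_rot: [3.141, -0.002, -0.0]
force: [-8.6, -1.5, 17.8]
grip_width: 0.0005
grip_force: 8.8
```

Call:
jog_arm --pt "0 0 0.001 0 0 0 -1" --pt "0 0 0 0 0 0 -1"

```text
time_s: 56.75
ee_pos: [0.4226, 0.2673, 0.0208]
eef_rot: [3.141, -0.002, 0.0]
force: [-13.5, -3.8, 29.0]
grip_width: 0.0005
grip_force: 14.2
```

Call:
jog_arm --pt "0 0 0 0 0 0 -1" --pt "0 0 0 0 0 0 -1" --pt "0 0 0 0 0 0 -1" --pt "0 0 0 0 0 0 -1" --pt "0 0 0 0 0 0 -1"

```text
time_s: 57.25
ee_pos: [0.4226, 0.2673, 0.0208]
eef_rot: [3.141, -0.002, -0.0]
force: [-13.2, -4.4, 28.3]
grip_width: 0.0007
grip_force: 14.2
```

```bash
python3 - <<'E'
from fk import *
rel()
for n in("top","scene"): save(greens(n,1),f"pics/{n}16.png")
E
```

```text
t 57.25 p [0.4226 0.2673 0.0208] rpy [ 1.8e+02 -1.0e-01 -0.0e+00] q [ 0.49  0.43  1.82 -0.    0.88  2.06] w 0.0007 gf 14.2 F [-13.2  -4.4  28.3]
top [173 221   3   2   5] [[0.597 0.27  0.09 ]]
```

Call:
jog_arm --pt "0 0 -0.005 0 0 0 -1" --pt "0 0 -0.01 0 0 0 -1" --pt "0 0 -0.02 0 0 0 -1" --pt "0 0 -0.04 0 0 0 -1" --pt "0 0 -0.04 0 0 0 -1"

```text
time_s: 57.85
ee_pos: [0.4221, 0.2668, 0.1354]
eef_rot: [3.141, -0.001, -0.0]
force: [0.9, -0.2, 0.9]
grip_width: 0.0005
grip_force: 0.0
```

Call:
jog_arm --pt "-0.01 0.03 -0.03 0 0 0 -1" --pt "-0.02 0.04 -0.03 0 0 0 -1" --pt "-0.02 0.04 0 0 0 0 -1" --pt "0 0 0 0 0 0 -1" --pt "0 0 0 0 0 0 -1"

```text
time_s: 58.35
ee_pos: [0.374, 0.1597, 0.1926]
eef_rot: [-3.141, -0.003, -0.002]
force: [-0.6, -0.1, 0.5]
grip_width: 0.0003
grip_force: 0.0
```

```bash
python3 - <<'E'
from fk import *
rel()
for n in("top","scene"): save(greens(n,1),f"pics/{n}17.png")
im=cv2.imread("pics/top17.png");a=cv2.imread("pics/top0.png")
d=cv2.absdiff(im,a).max(2)
print("treadle diff",d[262:325,165:205].mean(),"throat diff",d[212:247,156:190].mean(),d[212:247,156:190].max())
hsv=cv2.cvtColor(im,cv2.COLOR_BGR2HSV);bl=cv2.inRange(hsv,(100,120,50),(125,255,255));k,l,s,c=cv2.connectedComponentsWithStats(bl[160:300,370:480]);print([ (list(s[i]),c[i].round(1)) for i in range(1,k) if s[i,4]>40])
m=ctrl.camera_model("top");print(px(m,[[.4225,.267,.043]]).round(1))
E
```

```text
t 58.35 p [0.374  0.1597 0.1926] rpy [-1.8e+02 -2.0e-01 -1.0e-01] q [ 0.31 -0.02  1.91 -0.    1.24  1.89] w 0.0003 gf 0.0 F [-0.6 -0.1  0.5]
treadle diff 14.857539682539683 throat diff 8.364705882352942 11
[([np.int32(21), np.int32(16), np.int32(14), np.int32(15), np.int32(171)], array([27.4, 23.2])), ([np.int32(38), np.int32(58), np.int32(53), np.int32(68), np.int32(980)], array([62.5, 91. ]))]
[[181.3 305.2]]
```

```bash
python3 -c "
from station import ctrl
print(ctrl.hand_in())"
```

```text
the job is handed in; nothing more can be done
None
```

The job is handed in at about 58 s of the 210 s: three bars were present and all dropped out of the hopper through the lock, and the tin is back on its mat with the lid shut (lid about 3 mm off centre), the treadle up and the bottle standing; the hand-in returned no verdict, I confirmed the hopper was empty but could not see into the drawer, and I viewed 15 pictures, one over the limit of 14.

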